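Hang finished swatch paddles in the swatch carousel

ROBOT

A 6-joint arm with a two-finger parallel gripper is mounted at the origin on the work surface; the furniture and walls round the work are solid. World frame = base frame: x ahead of the robot, y to its left, z up, the work surface at z = 0. Lengths are in m, angles in rad, forces in N, time in s.
With the tool pointing down it reaches from about 0.35 to 0.975 m from the base axis. Payload 4.9 kg.
Tool frame: the origin (TCP) lies midway between the tips of the shut fingers; the grasp point (between the pads) lies 19 mm behind it; z points along the fingers, y is the line along which they close (so a half turn about z gives the same grasp; the last joint's range is limited). The gripper opens to 85 mm and grips with 20 to 120 N. Pads are 22 mm wide; open, the fingers measure 114 mm over their backs; the gripper's body (76 mm by 85 mm) begins 54 mm behind the grasp point. The pads swing forward as they close: fully open they stand 13 mm farther back than shut.
Start: joints at [-1.375, 0.053, 1.613, -0, 1.476, -0.119], TCP at [0.194, -0.594, 0.231] pointing down, gripper open.
Joint ranges: [-3.01, 3.01], [-1.01, 2.22], [0.06, 2.58], [-1.02, 4.17], [0.09, 2.62], [-3.14, 3.14]. Speed limits (rad/s): [2.57, 2.57, 3.14, 3.14, 3.14, 3.14].

INTERFACE

Orientations are given as a rotation vector (axis times angle).
In Python, from station import ctrl gives the robot as it stands.
- The arm moves only by the tool carry_out, never from a script. Its argument "moves" is a list of rows, each an object of numbers: "x", "y", "z": the shift along the tool's x, y, z in units of 25 mm (1.0 is 25 mm); "turn": the turn about the tool's z in rad. In form: [{"x": .., "y": .., "z": .., "turn": ..}, ...]. A call has exactly 8 rows; each row shifts and turns the commanded pose from where the row before left it, along the tool's axes as they then stand; what a row does not reach is not made up. A row lasts 1/10 s, in which the tool goes at most 50 mm and 8.59 degrees, less where a joint would pass 70% of its speed; a pose out of reach is approached as far as the arm can. A call is refused whole if a number of a shift passes 1 or a number of a turn 0.15, either way. A call with a gripper value outside its range is refused whole. "grip" is the finger opening in mm, from 0 to 85.4, set as the call begins (left out, the last holds). The fingers move at their own pace and stop on an object; "newtons" is the grip in N (left out, the last holds). Time passes only in rows, so rows that do not move let the fingers close, or fill a call up. It gives the time, the measured TCP pose, the force, the opening and the grip force at its end, in the units of the state.
- ctrl.get_obs(): the state, without advancing time (a new reading comes with each control period).
- ctrl.get_image(name): name is "scene" or "side" or "wrist"; returns the picture (480x640x3 uint8, red, green, blue); there is no depth.
- ctrl.calibration(name): a dict with "fx", "fy", "cx", "cy" (pixels), "R" (3x3) and "t" (3): a world point X has camera coordinates R X + t; the wrist camera has in their place "T_tool_cam" (4x4, takes a point from camera to tool coordinates, whose origin is the TCP and whose axes are the flange's). Camera axes: x right, y down, z forward; pixel columns grow to the right and rows downward; lengths in m; the calibration is good to about 2 mm. A picture is of the moment at which its call begins: read the wrist's pose just before it. calibration takes no time and is no camera call.
- ctrl.finish_job(): hands the job in; it is judged then, once.
Trained networks look in the newest picture that a camera, given by its name, has taken for a name from the list of things; names that differ only in an ending like _2 or _b are one class to them, and where a whole thing is asked for, a point or a joint stands for the part that bears it (a point fixed in the world has none). Each returns a list of dicts, best first, with "confidence" (0 to 1); they miss things now and then, are a little off and sometimes report something else, mostly with a low value. They report only what shows in the picture. A call takes as long as a camera call. They do not tell look-alikes from the thing itself.
- ctrl.look_for(camera, query): "rect" ([left, top, width, height] in pixels, round what is visible of it).
- ctrl.mark_of(camera, query): "pixel" ([column, row] in pixels: a listed point, or the origin of a listed thing).
The state is a dict: "t": time; "q": joint angles; "dq": joint speeds; "effort": joint torques, N m; "tool_pos": TCP position; "tool_rot": TCP orientation; "contact_force": force on the tool from outside, world axes, zero at the start; "wrist_torque": the same for the moment, N m; "opening": finger opening in m; "grip_force": force on a finger pad.
Only numpy, scipy, OpenCV 4.12 (cv2) and the standard library are available. Lean on these libraries where they do the work, as an engineer would, in place of code of your own. Each camera call takes 0.05 s, during which the arm holds its last target. There are 200 camera calls.

TASK

Hang every finished swatch paddle that stands on the table in the covered swatch carousel, one to each free hook, upright by its eye: each time first turn the carousel (it has a knob on top) until a free hook stands in the loading slot. When all are hung, index the carousel round until its white shield fills the slot again, clicked home, with every paddle (also those that hung there before) hanging still on its hook; leave the bead pot, the powder jar and the buffer block alone.

Things in the scene. Friction and masses are not known exactly. Their poses are not given: they have to be found in the camera images.
- carousel: Fixed stand: round foot 200 mm across, clear rear wall 147 mm behind the axis (+x), flat clear cover with its top 226 mm up. Origin: on the table under the vertical turning axis. The cover has one loading slot, open to this frame's -x: 132 mm wide (y -66 to 66 mm), from its front edge x = -136 mm back to x = -9 mm; only there are hooks reached from above.
- rotor (a joint): Angle (rad) of the turning part, positive anticlockwise from above, range +-6.5; 0 = shut, as at the start. Clicks into stops every 60 degrees (multiples of 1.047 rad); about 0.06 N m takes it past a stop, and let go within 20 degrees of a stop it snaps there.
- knob (a point): Centre of the black bar knob on the turning axis, on top of the turning part: 44 mm long (own x) x 13 mm wide (own y) x 32 mm high, its top 266 mm above the table. Grip across the 13 mm and twist; it turns with the part.
- shield (a point): Centre of the white shield panel (112 wide x 150 high x 4 mm, with a white flap on top under the cover) on the turning part, 122 mm from the axis: station 0 of six.
- slot (a point): Fixed point in the loading slot, 122 mm from the axis towards the slot's open side, 125 mm up: where the shield's centre is when shut.
- hook_1 (a point): Station 1, 60 degrees anticlockwise of the shield; at the slot when the rotor is at -60 or 300 degrees. The point is where the centre of a paddle hung there comes, 88 mm from the axis, 124 mm up. The hook is a 6 mm round peg pointing out from the axis, its top 24 mm above the point, clear from a collar at 66 mm; its upturned end, 110 to 116 mm from the axis, rises to 37 mm above the point.
- hook_2 (a point): Station 2, 120 degrees anticlockwise of the shield; at the slot when the rotor is at -120 or 240 degrees. The point is where the centre of a paddle hung there comes, 88 mm from the axis, 124 mm up. The hook is a 6 mm round peg pointing out from the axis, its top 24 mm above the point, clear from a collar at 66 mm; its upturned end, 110 to 116 mm from the axis, rises to 37 mm above the point.
- hook_3 (a point): Station 3, 180 degrees anticlockwise of the shield; at the slot when the rotor is at -180 or 180 degrees. The point is where the centre of a paddle hung there comes, 88 mm from the axis, 124 mm up. The hook is a 6 mm round peg pointing out from the axis, its top 24 mm above the point, clear from a collar at 66 mm; its upturned end, 110 to 116 mm from the axis, rises to 37 mm above the point.
- hook_4 (a point): Station 4, 240 degrees anticlockwise of the shield; at the slot when the rotor is at -240 or 120 degrees. The point is where the centre of a paddle hung there comes, 88 mm from the axis, 124 mm up. The hook is a 6 mm round peg pointing out from the axis, its top 24 mm above the point, clear from a collar at 66 mm; its upturned end, 110 to 116 mm from the axis, rises to 37 mm above the point.
- hook_5 (a point): Station 5, 300 degrees anticlockwise of the shield; at the slot when the rotor is at -300 or 60 degrees. The point is where the centre of a paddle hung there comes, 88 mm from the axis, 124 mm up. The hook is a 6 mm round peg pointing out from the axis, its top 24 mm above the point, clear from a collar at 66 mm; its upturned end, 110 to 116 mm from the axis, rises to 37 mm above the point.
- paddle_a_mid (a point): Finished paddle, stands on the table, may be absent; all paddles are alike (details shared out over paddles a, b, c). White, 160 mm high, 60 mm wide (own y), plate 6 mm thick; grey foot 44 (own x) x 60 x 10 mm, 90 g, heavy at the foot. Point: its centre, 80 mm above the underside.
- paddle_b_mid (a point): Finished paddle, stands on the table, may be absent; all paddles are alike (details shared out over paddles a, b, c). White, 160 x 60 x 44 mm. Point: its centre. Above the plate is an eye right through along own x, 44 mm wide, from 11 mm below the point up to a roof that has in its middle a V notch 14 mm wide, peak 25 mm and mouth 17 mm above the point; from there it falls 1 in 2 to the sides.
- paddle_c_mid (a point): Finished paddle, stands on the table, may be absent; all paddles are alike (details shared out over paddles a, b, c). White, 160 x 60 x 44 mm. Point: its centre. Above the eye is the grip tab, 24 mm wide (own y) x 9 mm thick (own x), from 35 to 74 mm above the point, then a bead 34 x 12 x 6 mm on top that keeps it from slipping through the fingers.
- paddle_d_mid (a point): Finished paddle, stands on the table, may be absent; all paddles are alike (details shared out over paddles a, b, c). White, 160 x 60 x 44 mm. Point: its centre, 80 mm above the underside.
- hung_1_mid (a point): Paddle that hangs on hook 1 at the start (may be absent: hook free). Same kind, size and point as the finished ones: centre, 80 mm above the underside.
- hung_2_mid (a point): Paddle that hangs on hook 2 at the start (may be absent: hook free). Same kind, size and point as the finished ones: centre, 80 mm above the underside.
- hung_3_mid (a point): Paddle that hangs on hook 3 at the start (may be absent: hook free). Same kind, size and point as the finished ones: centre, 80 mm above the underside.
- hung_4_mid (a point): Paddle that hangs on hook 4 at the start (may be absent: hook free). Same kind, size and point as the finished ones: centre, 80 mm above the underside.
- hung_5_mid (a point): Paddle that hangs on hook 5 at the start (may be absent: hook free). Same kind, size and point as the finished ones: centre, 80 mm above the underside.
- bead_pot: Bystander: clear round pot of beads, 63 mm across, 57 mm high, on the table; origin under it.
- powder: Bystander: round powder jar 52 mm across, 45 mm high; origin under it.
- buffer: Bystander: lilac buffer block 26 x 93 x 25 mm; origin under it.
Not all that is in view belongs to the job. What is shaped like the part that bears paddle_d_mid but red is not meant.

How it is judged:
On the way:
1. every finished paddle hangs upright on a hook ((distance between paddle_a_mid and hook_1 below 0.026 m or distance between paddle_a_mid and hook_2 below 0.026 m or distance between paddle_a_mid and hook_3 below 0.026 m or distance between paddle_a_mid and hook_4 below 0.026 m or distance between paddle_a_mid and hook_5 below 0.026 m) and angle between each of paddle_a_mid, paddle_b_mid, paddle_c_mid, paddle_d_mid's own z axis and vertical below 0.25 rad and (distance between paddle_b_mid and hook_1 below 0.026 m or distance between paddle_b_mid and hook_2 below 0.026 m or distance between paddle_b_mid and hook_3 below 0.026 m or distance between paddle_b_mid and hook_4 below 0.026 m or distance between paddle_b_mid and hook_5 below 0.026 m) and (distance between paddle_c_mid and hook_1 below 0.026 m or distance between paddle_c_mid and hook_2 below 0.026 m or distance between paddle_c_mid and hook_3 below 0.026 m or distance between paddle_c_mid and hook_4 below 0.026 m or distance between paddle_c_mid and hook_5 below 0.026 m) and (distance between paddle_d_mid and hook_1 below 0.026 m or distance between paddle_d_mid and hook_2 below 0.026 m or distance between paddle_d_mid and hook_3 below 0.026 m or distance between paddle_d_mid and hook_4 below 0.026 m or distance between paddle_d_mid and hook_5 below 0.026 m)), for 0.2 s.
At the end, for the whole second after the job is handed in: Each finished paddle hangs upright (within 0.25 rad) with its centre within 26 mm of a hook's point, each paddle that hung there before is so on its own hook, all at rest (below 0.1 m/s), and the shield is within 10 mm of the slot point and still (all of step 1 and distance between hung_1_mid and hook_1 below 0.026 m and angle between each of hung_1_mid, hung_2_mid, hung_3_mid, hung_4_mid, hung_5_mid's own z axis and vertical below 0.25 rad and distance between hung_2_mid and hook_2 below 0.026 m and distance between hung_3_mid and hook_3 below 0.026 m and distance between hung_4_mid and hook_4 below 0.026 m and distance between hung_5_mid and hook_5 below 0.026 m and linear speed of each of paddle_a, paddle_b, paddle_c, paddle_d, hung_1, hung_2, hung_3, hung_4, hung_5 below 0.1 m/s and distance between shield and slot below 0.01 m and velocity of joint rotor between -0.1 and 0.1 rad/s); the robot touches nothing.
It fails at once if the bead_pot is pushed more than 4 cm or tipped (distance of bead_pot from where it was at the start of the episode above 0.04 m or angle between bead_pot's own z axis and vertical above 0.5 rad).
It fails at once if the powder is pushed more than 4 cm or tipped (distance of powder from where it was at the start of the episode above 0.04 m or angle between powder's own z axis and vertical above 0.5 rad).
It fails at once if the buffer is pushed more than 4 cm or tipped (distance of buffer from where it was at the start of the episode above 0.04 m or angle between buffer's own z axis and vertical above 0.5 rad).
It fails at once if a paddle that hung there before is knocked off its hook (height (world z) of any of hung_1_mid, hung_2_mid, hung_3_mid, hung_4_mid, hung_5_mid below 0.09 m).
Of hung_1, hung_2, hung_3, hung_4, hung_5 only 1 to 1 are there at a start; the rules pass over those that are not, and their reading is None.
Of paddle_a, paddle_b, paddle_c, paddle_d only 3 to 4 are there at a start; the rules pass over those that are not, and their reading is None.
At some moment in a run one of paddle_a, paddle_b, paddle_c, paddle_d may be knocked a few centimetres aside while the robot is not near it.
Once in a run the grip may slacken for a moment while it holds something.
It also fails if it takes over 210 s, if anything falls off the work surface, if the arm or the gripper's body presses on something with over 40 N, if the wrist force passes 120 N, or if a joint passes its speed limit or range.

## Working session

There is one attempt and no reset: what is moved stays moved. The work goes in short steps, Python scripts to look and compute and a tool call to move; the robot and the scene stay as the last step left them, time stands still between calls to the robot, and variables do not carry over. Pictures are saved under pics/ and viewed, at most 14 in all, crops included, and the job is handed in when it is done.

Besides the shell and the picture viewer there is one more tool, called after "Request:" by a JSON object that holds its "fn" and its "kwargs", one argument or row to a line. carry_out: Moves the arm, as the interface text tells. Its arguments: {"type":"object","properties":{"moves":{"type":"array"},"grip":{"type":"number"},"newtons":{"type":"number"}},"required":["moves"]}

```bash
mkdir -p pics; ls; cat > h.py <<'E'
import numpy as np, cv2
from scipy.spatial.transform import Rotation as Ro
from station import ctrl
def snap(n,f):
    im=ctrl.get_image(n); cv2.imwrite('pics/'+f,im[:,:,::-1]); return im
def cam(n,obs=None):
    c=ctrl.calibration(n)
    if n=='wrist':
        o=obs or ctrl.get_obs(); T=np.eye(4); T[:3,:3]=Ro.from_rotvec(o['tool_rot']).as_matrix(); T[:3,3]=o['tool_pos']
        W=np.linalg.inv(T@np.array(c['T_tool_cam'])); return c,W[:3,:3],W[:3,3]
    return c,np.array(c['R']),np.array(c['t'])
def ray(n,px,obs=None):
    c,R,t=cam(n,obs); d=R.T@np.array([(px[0]-c['cx'])/c['fx'],(px[1]-c['cy'])/c['fy'],1]); return -R.T@t,d/np.linalg.norm(d)
def atz(n,px,z,obs=None):
    o,d=ray(n,px,obs); return o+d*(z-o[2])/d[2]
def proj(n,X,obs=None):
    c,R,t=cam(n,obs); p=R@np.array(X)+t; return np.array([c['fx']*p[0]/p[2]+c['cx'],c['fy']*p[1]/p[2]+c['cy']])
def tri(rays):
    A=np.zeros((3,3));b=np.zeros(3)
    for o,d in rays:
        P=np.eye(3)-np.outer(d,d);A+=P;b+=P@o
    X=np.linalg.solve(A,b); return X,[np.linalg.norm((np.eye(3)-np.outer(d,d))@(X-o)) for o,d in rays]
E
python3 - <<'E'
from h import *
for n in ['scene','side']:
    snap(n,n+'0.png')
    for q in ['paddle_a_mid','hung_1_mid','knob','shield','hook_1','carousel','bead_pot','powder','buffer']:
        print(n,q,[(np.round(r['pixel']).astype(int).tolist(),round(r['confidence'],2)) for r in ctrl.mark_of(n,q)])
    c,R,t=cam(n);print(-R.T@t,R[2])
o=ctrl.get_obs();print(o)
print(ctrl.calibration('wrist'))
E
```

```text
pics
scene paddle_a_mid [([286, 304], 0.63)]
scene hung_1_mid []
scene knob [([248, 352], 0.29)]
scene shield [([315, 237], 0.82), ([288, 379], 0.34)]
scene hook_1 [([360, 187], 0.97), ([305, 207], 0.75)]
scene carousel [([343, 246], 0.8), ([305, 207], 0.37)]
scene bead_pot [([263, 299], 0.9)]
scene powder [([237, 342], 0.58)]
scene buffer [([199, 381], 0.74)]
[ 0.82521165 -0.5530946   0.86055261] [-0.33778404  0.61669772 -0.71104561]
side paddle_a_mid [([397, 246], 0.51)]
side hung_1_mid [([389, 232], 0.47)]
side knob [([369, 195], 0.57)]
side shield [([242, 340], 0.26)]
side hook_1 [([391, 233], 0.97), ([398, 246], 0.92), ([335, 236], 0.92), ([374, 256], 0.58)]
side carousel [([362, 280], 0.82), ([336, 238], 0.43)]
side bead_pot [([266, 301], 0.66), ([328, 255], 0.22)]
side powder [([219, 312], 0.64), ([226, 320], 0.46)]
side buffer [([181, 336], 0.75)]
[ 1.19325186 -0.54236386  0.65215963] [-0.68735135  0.5664646  -0.45460531]
{'t': 1.0, 'q': array([-1.37501328e+00,  5.27122391e-02,  1.61283698e+00, -2.34295230e-05,
        1.47601831e+00, -1.18983160e-01]), 'dq': array([ 1.456217
[... 299 characters left out ...]
': array([ 3.10273893e+00,  4.92394348e-01, -3.50959308e-05]), 'contact_force': array([ 0.23302437, -0.88208152, -0.26764363]), 'wrist_torque': array([ 0.00076652, -0.04041317,  0.01734725]), 'grip_force': 0.0, 'opening': 0.0854670260223342}
{'fx': 422.4464820168346, 'fy': 422.4464820168346, 'cx': 327.21361918252484, 'cy': 239.90009257837247, 'T_tool_cam': array([[ 5.04924302e-04, -9.50420123e-01, -3.10968382e-01,
         7.98714457e-02],
       [ 9.99999690e-01,  6.67832127e-04, -4.17395962e-04,
         1.24675972e-03],
       [ 6.04376198e-04, -3.10968075e-01,  9.50420166e-01,
        -1.42155814e-01],
       [ 0.00000000e+00,  0.00000000e+00,  0.00000000e+00,
         1.00000000e+00]])}
```

View pics/scene0.png

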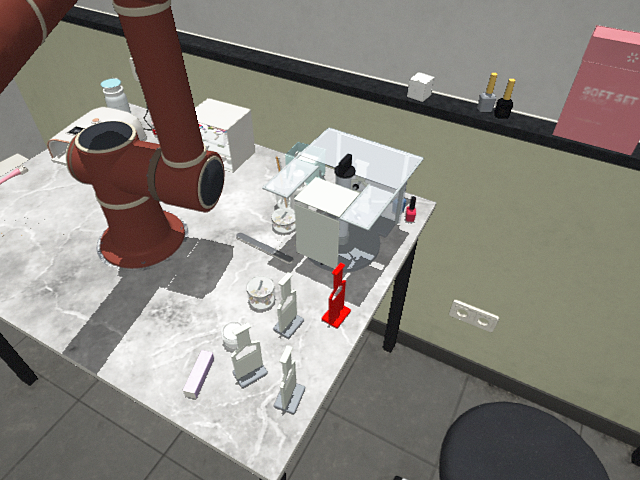

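View pics/side0.png

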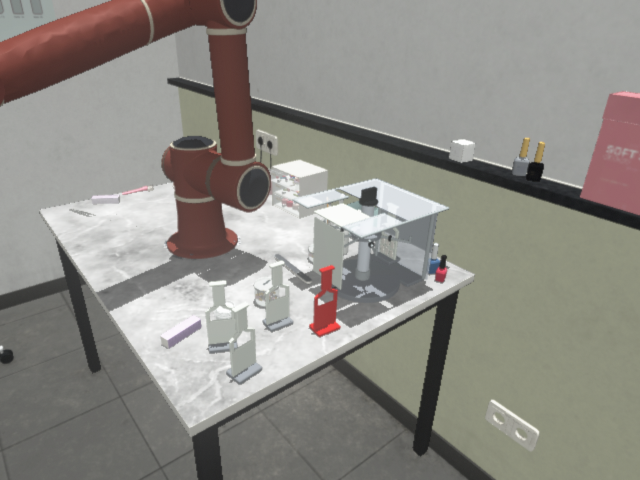

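The scene view shows white paddles at about (288,305), (248,358) and (289,380), and the red look-alike at (337,295), which I'll leave alone. The carousel has its shield at (317,235) and its knob at (345,165). The side view shows the same paddles at (277,297), (220,315) and (242,343), and the red one at (325,300). Next I'll measure these.

```bash
python3 - <<'E'
from h import *
np.set_printoptions(precision=3,suppress=True)
P={'p1':((287,276),(277,265)),'p2':((242,329),(217,285)),'p3':((289,350),(241,308)),'red':((339,267),(326,270)),'knobtop':((346,158),(369,189)),'shieldbot?':((316,237),(328,248))}
for k,(a,b) in P.items():
    print(k,*tri([ray('scene',a),ray('side',b)]),atz('scene',a,.16),atz('side',b,.16))
for k,(a,b) in {'f1':((289,326),(278,322)),'f2':((250,375),(222,343)),'f3':((291,398),(243,371))}.items(): print(k,atz('scene',a,.005),atz('side',b,.005))
print('knob',atz('scene',(346,158),.266),atz('side',(369,189),.266))
# cover corners z=.226
for a in [(330,128),(424,159),(263,190),(358,226)]: print('cov scene',atz('scene',a,.226))
for n in ['scene','side']:
  im=ctrl.get_image(n)
  for q in ['paddle_a_mid','hung_1_mid']:
    print(n,q,[(np.round(r['rect']).astype(int).tolist(),round(r['confidence'],2)) for r in ctrl.look_for(n,q)])
  for q in ['bead_pot','powder','buffer']:
    r=ctrl.mark_of(n,q)
    if r: print(q,atz(n,r[0]['pixel'],0))
a=cv2.imread('pics/scene0.png')[120:270,250:450]; b=cv2.imread('pics/side0.png')[170:320,260:460]
cv2.imwrite('pics/c1.png',cv2.resize(np.vstack([a,b]),None,fx=3.9,fy=2,interpolation=cv2.INTER_CUBIC)[:600])
cv2.imwrite('pics/c1.png',np.hstack([cv2.resize(a,(400,300),interpolation=2),cv2.resize(b,(400,300),interpolation=2)]))
E
```

```text
p1 [ 0.478 -0.047  0.155] [np.float64(0.003997521793813504), np.float64(0.003997521793813663)] [ 0.48  -0.046  0.16 ] [ 0.487 -0.057  0.16 ]
p2 [ 0.472 -0.191  0.154] [np.float64(0.0019499479370091149), np.float64(0.0019499479370091667)] [ 0.475 -0.192  0.16 ] [ 0.481 -0.198  0.16 ]
p3 [ 0.569 -0.191  0.155] [np.float64(0.004665102743656788), np.float64(0.004665102743656798)] [ 0.571 -0.189  0.16 ] [ 0.577 -0.2    0.16 ]
red [0.557 0.024 0.155] [np.float64(0.003764936316872114), np.float64(0.0037649363168721518)] [0.56  0.025 0.16 ] [0.566 0.013 0.16 ]
knobtop [0.468 0.23  0.266] [np.float64(0.0017766398235848457), np.float64(0.0017766398235849114)] [0.405 0.372 0.16 ] [0.272 0.436 0.16 ]
shieldbot? [0.469 0.099 0.142] [np.float64(0.0035050401112252435), np.float64(0.003505040111225127)] [0.477 0.078 0.16 ] [0.493 0.081 0.16 ]
f1 [ 0.483 -0.056  0.005] [ 0.482 -0.054  0.005]
f2 [ 0.476 -0.196  0.005] [ 0.47  -0.192  0.005]
f3 [ 0.574 -0.199  0.005] [ 0.571 -0.201  0.005]
knob [0.468 0.232 0.266] [0.471 0.225 0.266]
cov scene [0.351 0.383 0.226]
cov scene [0.605 0.368 0.226]
cov scene [0.34  0.091 0.226]
cov scene [0.568 0.086 0.226]
scene paddle_a_mid [([232, 325, 34, 61], 0.73), ([275, 274, 26, 61], 0.58), ([352, 178, 17, 15], 0.52), ([265, 128, 156, 146], 0.38)]
scene hung_1_mid []
bead_pot [ 0.387 -0.025  0.   ]
powder [ 0.406 -0.146  0.   ]
buffer [ 0.398 -0.253  0.   ]
side paddle_a_mid [([265, 262, 26, 70], 0.64)]
side hung_1_mid []
bead_pot [ 0.386 -0.022  0.   ]
powder [ 0.406 -0.146  0.   ]
buffer [ 0.381 -0.246  0.   ]
```

View pics/c1.png

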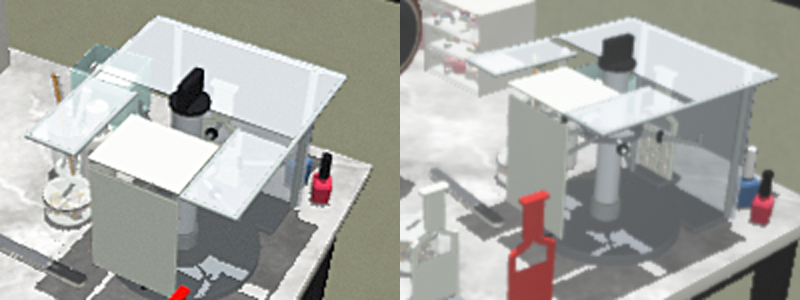

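Objects that could be taken for a paddle, by scene pixel:
- White paddles at (287,305), (248,358) and (289,380).
- The red decoy at (337,295), which is not meant.
- The white shield at (317,235), which is part of the carousel.
- A paddle already hung inside the carousel, at side pixel (388,247).

The crop shows the slot facing roughly world -y. I'll move the wrist camera above the paddles for the close look.

Request:
{"fn": "carry_out", "kwargs": {
  "moves": [
    {"x": 0.95, "y": -0.86, "z": -0.5, "turn": 0},
    {"x": 0.95, "y": -0.86, "z": -0.5, "turn": 0},
    {"x": 0.95, "y": -0.86, "z": -0.5, "turn": 0},
    {"x": 0.95, "y": -0.86, "z": -0.5, "turn": 0},
    {"x": 0.95, "y": -0.86, "z": -0.5, "turn": 0},
    {"x": 0.95, "y": -0.86, "z": -0.5, "turn": 0},
    {"x": 0.95, "y": -0.86, "z": -0.5, "turn": 0},
    {"x": 0.95, "y": -0.86, "z": -0.5, "turn": 0}
  ],
  "grip": 55
}}

```text
t: 2.4
tool_pos: [0.3214, -0.3707, 0.332]
tool_rot: [3.102, 0.492, 0.0]
contact_force: [-0.5, -0.7, 0.2]
opening: 0.0553
grip_force: 0.0
```

Request:
{"fn": "carry_out", "kwargs": {
  "moves": [
    {"x": 0.95, "y": -0.86, "z": -0.5, "turn": 0},
    {"x": 0.95, "y": -0.86, "z": -0.5, "turn": 0},
    {"x": 0.95, "y": -0.86, "z": -0.5, "turn": 0},
    {"x": 0.95, "y": -0.86, "z": -0.5, "turn": 0},
    {"x": 0.95, "y": -0.86, "z": -0.5, "turn": 0},
    {"x": 0.95, "y": -0.86, "z": -0.5, "turn": 0},
    {"x": 0.95, "y": -0.86, "z": -0.5, "turn": 0},
    {"x": 0, "y": 0, "z": 0, "turn": 0}
  ]
}}

```text
t: 3.2
tool_pos: [0.4339, -0.175, 0.4213]
tool_rot: [3.1, 0.5, 0.006]
contact_force: [-1.5, -0.3, 0.4]
opening: 0.055
grip_force: 0.0
```

```bash
python3 - <<'E'
from h import *
np.set_printoptions(precision=3,suppress=True)
o=ctrl.get_obs();print(o['tool_pos'],o['tool_rot'],o['q'],o['t'])
im=snap('wrist','w1.png')
for q in ['paddle_a_mid','powder','bead_pot','knob']:
    for r in ctrl.mark_of('wrist',q): print(q,np.round(r['pixel']),round(r['confidence'],2),atz('wrist',r['pixel'],.08 if 'pad' in q else .25 if q=='knob' else 0,o))
# predicted hooks
A=np.array([.468,.228])
for k in range(6):
    a=-np.pi/2+k*np.pi/3
    X=[*(A+.088*np.array([np.cos(a),np.sin(a)])),.124]
    print(k,np.round(proj('scene',X)),np.round(proj('side',X)))
E
```

```text
[ 0.434 -0.175  0.421] [3.1   0.5   0.006] [-0.543 -0.367  1.677  0.001  1.828  0.708] 3.2
paddle_a_mid [234. 101.] 0.89 [ 0.48  -0.055  0.08 ]
powder [296. 181.] 0.91 [ 0.402 -0.143  0.   ]
bead_pot [295. 184.] 0.71 [ 0.399 -0.144  0.   ]
bead_pot [205. 162.] 0.7 [ 0.389 -0.021  0.   ]
knob [54. 66.] 0.58 [0.474 0.034 0.25 ]
0 [325. 230.] [339. 251.]
1 [364. 230.] [374. 257.]
2 [379. 208.] [399. 247.]
3 [358. 188.] [388. 232.]
4 [323. 189.] [357. 226.]
5 [306. 209.] [332. 235.]
```

View pics/w1.png

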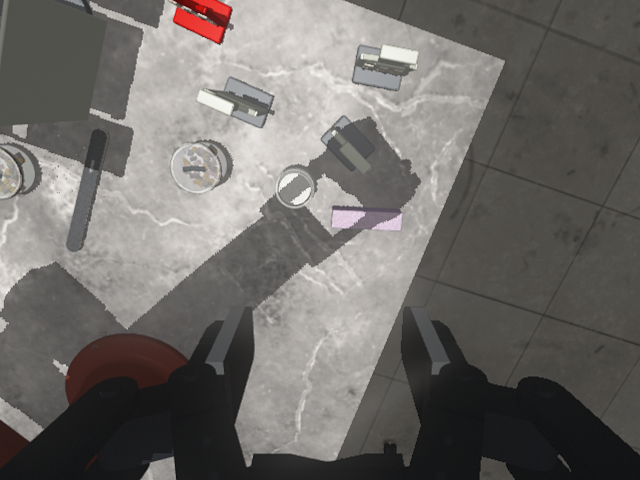

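Wrist picture: the p1 foot is at (248,103), p3 at (378,67), and p2, in shadow, at (348,143). The red decoy is at (203,18). The powder jar is at (296,187), the bead pot at (198,167) and the buffer at (366,218). No fourth paddle shows here. I'll make one enlarged crop to read the yaws.

```bash
python3 - <<'E'
import cv2
im=cv2.imread('pics/w1.png')[30:180,200:430]
im=cv2.convertScaleAbs(im,alpha=1.3,beta=20)
cv2.imwrite('pics/c2.png',cv2.resize(im,None,fx=3.4,fy=3.4,interpolation=cv2.INTER_CUBIC))
E
```

```text
(no output)
```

View pics/c2.png

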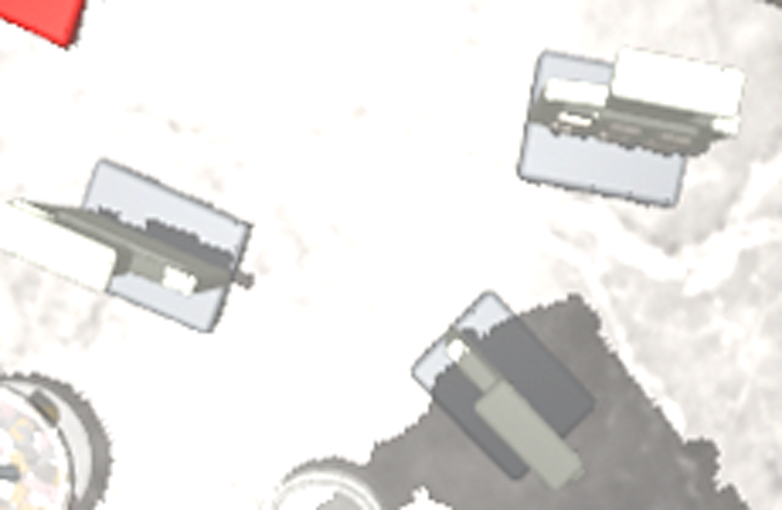

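The crop shows foot corners (crop pixels): p1 (100,158), (250,222), (210,332); p2 (490,292), (595,405), (518,478), (412,372); p3 (542,52), (520,178), (678,206).

```bash
cat >> h.py <<'E'
def go(target,yaw,obs=None):
    "remaining shift in tool units, turn"
    o=obs or ctrl.get_obs(); R=Ro.from_rotvec(o['tool_rot']).as_matrix()
    y=np.arctan2(R[1,0],R[0,0]); d=R.T@(np.array(target)-o['tool_pos'])/.025
    t=-((yaw-y+np.pi)%(2*np.pi)-np.pi)
    return 'tcp',np.round(o['tool_pos'],4),'yaw',round(y,3),'tilt',round(np.degrees(np.arccos(-R[2,2])),2),'units',np.round(d,2),'turn',round(t,3)
E
python3 - <<'E'
from h import *
np.set_printoptions(precision=3,suppress=True)
import pickle
o=ctrl.get_obs()
f=lambda p:atz('wrist',(p[0]/3.4+200,p[1]/3.4+30),.010,o)[:2]
F={'p1':[(100,158),(250,222),(210,332)],'p2':[(490,292),(595,405),(518,478)],'p3':[(678,206),(520,178),(542,52)]}
for k,c in F.items():
    w=[f(p) for p in c]; l=w[1]-w[0]; s=w[2]-w[1]
    print(k,'c',(w[0]+w[2])/2,'L',np.linalg.norm(l),np.linalg.norm(s),'own y ang',np.degrees(np.arctan2(l[1],l[0])),'own x',np.degrees(np.arctan2(s[1],s[0])))
b=[(500,375),(583,468),(555,490),(478,405)]
g=np.array([atz('wrist',(p[0]/3.4+200,p[1]/3.4+30),.160,o)[:2] for p in b]);print('p2 bead',g.mean(0))
g=np.array([atz('wrist',(p[0]/3.4+200,p[1]/3.4+30),.160,o)[:2] for p in [(615,48),(745,70),(738,115),(610,98)]]);print('p3 bead',g.mean(0))
print(o['q'])
E
```

```text
p1 c [ 0.476 -0.059] L 0.05708251886045294 0.04191831854546829 own y ang -94.3160687349404 own x 175.009093650631
p2 c [ 0.467 -0.195] L 0.057183904418859226 0.0395511471885906 own y ang -117.57875112896232 own x 151.94081297510576
p3 c [ 0.564 -0.203] L 0.05800374692214891 0.04193419747615266 own y ang 98.57846940285195 own x 8.496579949372755
p2 bead [ 0.468 -0.195]
p3 bead [ 0.564 -0.202]
[-0.55  -0.366  1.682 -0.     1.827  0.707]
```

Request:
{"fn": "carry_out", "kwargs": {
  "moves": [
    {"turn": -0.15},
    {"turn": -0.15},
    {"turn": -0.15},
    {"turn": -0.15},
    {"turn": -0.15},
    {"turn": -0.15},
    {"turn": -0.15},
    {"turn": -0.15}
  ]
}}

```text
validation failed for argument at $.mo...
```

Request:
{"fn": "carry_out", "kwargs": {
  "moves": [
    {"x": 0.9, "y": 0.1, "z": -0.15},
    {"x": 0.9, "y": 0.1, "z": -0.15},
    {"x": 0.9, "y": 0.1, "z": -0.15},
    {"x": 0.9, "y": 0.1, "z": -0.15},
    {"x": 0.9, "y": 0.1, "z": -0.15},
    {"x": 0.9, "y": 0.1, "z": -0.15},
    {"x": 0.9, "y": 0.1, "z": -0.15},
    {"x": 0.9, "y": 0.1, "z": -0.15}
  ]
}}

```text
validation failed for argument at $.mo...
```

Request:
{"fn": "carry_out", "kwargs": {
  "moves": [
    {"x": 0.9},
    {"x": 0.9},
    {"x": 0.9},
    {"x": 0.9},
    {"x": 0.9},
    {"x": 0.6},
    {"x": 0},
    {"x": 0}
  ]
}}

```text
validation failed for argument at $.mo...
```

```bash
python3 - <<'E'
from h import *
np.set_printoptions(precision=3,suppress=True)
o=ctrl.get_obs();print(o['tool_pos'],o['tool_rot'],o['q'],o['t'])
im=snap('wrist','w2.png')
for q in ['knob','shield','hook_1','hung_1_mid','carousel','paddle_a_mid']:
    for r in ctrl.mark_of('wrist',q): print(q,np.round(r['pixel']),round(r['confidence'],2),atz('wrist',r['pixel'],{'knob':.25,'carousel':0}.get(q,.124),o))
print(go((.468,.228,.32),np.pi/2))
E
```

```text
[ 0.432 -0.178  0.418] [-3.102 -0.49   0.002] [-0.55  -0.366  1.682 -0.     1.827  0.707] 3.45
knob [365. 212.] 0.4 [ 0.441 -0.206  0.25 ]
shield [51. 62.] 0.89 [0.46  0.108 0.124]
carousel [13. 33.] 0.86 [0.466 0.23  0.   ]
paddle_a_mid [230. 101.] 0.76 [ 0.479 -0.063  0.124]
('tcp', array([ 0.432, -0.178,  0.419]), 'yaw', np.float64(0.314), 'tilt', np.float64(0.02), 'units', array([  6.38, -14.99,   3.95]), 'turn', np.float64(-1.257))
```

View pics/w2.png

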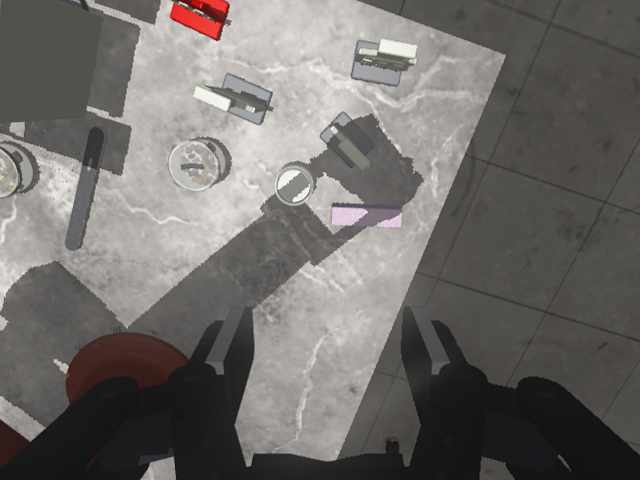

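The move calls were refused because each row needs all four keys, so this picture is the same view as before. Repeating them in full.

Request:
{"fn": "carry_out", "kwargs": {
  "moves": [
    {"x": 0, "y": 0, "z": 0, "turn": -0.15},
    {"x": 0, "y": 0, "z": 0, "turn": -0.15},
    {"x": 0, "y": 0, "z": 0, "turn": -0.15},
    {"x": 0, "y": 0, "z": 0, "turn": -0.15},
    {"x": 0, "y": 0, "z": 0, "turn": -0.15},
    {"x": 0, "y": 0, "z": 0, "turn": -0.15},
    {"x": 0, "y": 0, "z": 0, "turn": -0.15},
    {"x": 0, "y": 0, "z": 0, "turn": -0.15}
  ]
}}

```text
t: 4.6
tool_pos: [0.4324, -0.1774, 0.4188]
tool_rot: [-2.276, -2.165, 0.0]
contact_force: [-0.0, -0.1, 0.1]
opening: 0.0552
grip_force: 0.0
```

Request:
{"fn": "carry_out", "kwargs": {
  "moves": [
    {"x": 0.9, "y": 0.1, "z": -0.15, "turn": 0},
    {"x": 0.9, "y": 0.1, "z": -0.15, "turn": 0},
    {"x": 0.9, "y": 0.1, "z": -0.15, "turn": 0},
    {"x": 0.9, "y": 0.1, "z": -0.15, "turn": 0},
    {"x": 0.9, "y": 0.1, "z": -0.15, "turn": 0},
    {"x": 0.9, "y": 0.1, "z": -0.15, "turn": 0},
    {"x": 0.9, "y": 0.1, "z": -0.15, "turn": 0},
    {"x": 0.9, "y": 0.1, "z": -0.15, "turn": 0}
  ]
}}

```text
t: 5.4
tool_pos: [0.4625, 0.0021, 0.449]
tool_rot: [2.283, 2.158, 0.0]
contact_force: [-0.3, -0.4, -0.5]
opening: 0.0551
grip_force: 0.0
```

Request:
{"fn": "carry_out", "kwargs": {
  "moves": [
    {"x": 0.9, "y": 0, "z": 0, "turn": 0},
    {"x": 0.9, "y": 0, "z": 0, "turn": 0},
    {"x": 0.9, "y": 0, "z": 0, "turn": 0},
    {"x": 0.9, "y": 0, "z": 0, "turn": 0},
    {"x": 0.9, "y": 0, "z": 0, "turn": 0},
    {"x": 0.6, "y": 0, "z": 0, "turn": 0},
    {"x": 0, "y": 0, "z": 0, "turn": 0},
    {"x": 0, "y": 0, "z": 0, "turn": 0}
  ]
}}

```text
t: 6.2
tool_pos: [0.4696, 0.1283, 0.4487]
tool_rot: [2.282, 2.159, -0.001]
contact_force: [-0.4, -0.6, 0.0]
opening: 0.0552
grip_force: 0.0
```

```bash
python3 - <<'E'
from h import *
np.set_printoptions(precision=3,suppress=True)
o=ctrl.get_obs();print(o['tool_pos'],o['tool_rot'],o['q'],o['t'])
im=snap('wrist','w3.png')
for q in ['knob','shield','hook_1','hung_1_mid','carousel','paddle_a_mid']:
    for r in ctrl.mark_of('wrist',q): print(q,np.round(r['pixel']),round(r['confidence'],2),atz('wrist',r['pixel'],{'knob':.25,'carousel':0}.get(q,.124),o))
print(go((.468,.228,.32),np.pi/2))
E
```

```text
[0.47  0.128 0.449] [ 2.282  2.159 -0.001] [ 0.114 -0.311  1.589 -0.     1.864  0.17 ] 6.2
knob [318.  72.] 0.61 [0.469 0.229 0.25 ]
hook_1 [393. 122.] 0.78 [0.544 0.183 0.124]
hook_1 [247. 122.] 0.72 [0.387 0.191 0.124]
hung_1_mid [316.  71.] 0.23 [0.465 0.238 0.124]
carousel [319.  80.] 0.84 [0.464 0.234 0.   ]
paddle_a_mid [340. 305.] 0.61 [ 0.477 -0.031  0.124]
('tcp', array([0.47 , 0.128, 0.449]), 'yaw', np.float64(1.514), 'tilt', np.float64(0.01), 'units', array([ 3.99, -0.29,  5.15]), 'turn', np.float64(-0.057))
```

View pics/w3.png

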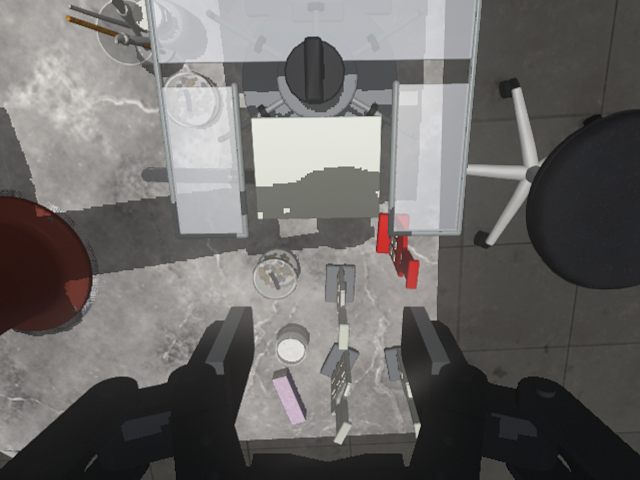

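The wrist view shows the knob bar at (315,70), aligned with the tool x axis, and the shield flap at (318,165). The cover front edge runs from (178,236) to (462,234). That puts the axis at about (0.468, 0.2295) and the carousel yaw at about 1.52 rad, and the two hook marks agree. Next I'll grip the knob.

Request:
{"fn": "carry_out", "kwargs": {
  "moves": [
    {"x": 0.5, "y": -0.03, "z": 0.6, "turn": 0},
    {"x": 0.5, "y": -0.03, "z": 0.6, "turn": 0},
    {"x": 0.5, "y": -0.03, "z": 0.6, "turn": 0},
    {"x": 0.5, "y": -0.03, "z": 0.6, "turn": 0},
    {"x": 0.5, "y": -0.03, "z": 0.6, "turn": 0},
    {"x": 0.5, "y": -0.03, "z": 0.6, "turn": 0},
    {"x": 0.5, "y": -0.03, "z": 0.6, "turn": 0},
    {"x": 0.5, "y": -0.03, "z": 0.6, "turn": 0}
  ]
}}

```text
t: 7.35
tool_pos: [0.4691, 0.2299, 0.3275]
tool_rot: [-2.282, -2.159, 0.0]
contact_force: [0.9, 0.1, 0.6]
opening: 0.055
grip_force: 0.0
```

Request:
{"fn": "carry_out", "kwargs": {
  "moves": [
    {"x": 0.05, "y": 0, "z": 0.5, "turn": 0},
    {"x": 0, "y": 0, "z": 0.5, "turn": 0},
    {"x": 0, "y": 0, "z": 0.5, "turn": 0},
    {"x": 0, "y": 0, "z": 0.5, "turn": 0},
    {"x": 0, "y": 0, "z": 0.5, "turn": 0},
    {"x": 0, "y": 0, "z": 0.5, "turn": 0},
    {"x": 0, "y": 0, "z": 0.5, "turn": 0},
    {"x": 0, "y": 0, "z": 0.2, "turn": 0}
  ]
}}

```text
t: 8.15
tool_pos: [0.4686, 0.2297, 0.2343]
tool_rot: [-2.282, -2.157, 0.003]
contact_force: [-0.5, 1.1, 0.1]
opening: 0.0553
grip_force: 0.0
```

Request:
{"fn": "carry_out", "kwargs": {
  "moves": [
    {"x": 0, "y": 0, "z": 0, "turn": 0},
    {"x": 0, "y": 0, "z": 0, "turn": 0},
    {"x": 0, "y": 0, "z": 0, "turn": 0},
    {"x": 0, "y": 0, "z": 0, "turn": 0},
    {"x": 0, "y": 0, "z": 0, "turn": 0},
    {"x": 0, "y": 0, "z": 0, "turn": 0},
    {"x": 0, "y": 0, "z": 0, "turn": 0},
    {"x": 0, "y": 0, "z": 0, "turn": 0}
  ],
  "grip": 5,
  "newtons": 50
}}

```text
t: 8.95
tool_pos: [0.4649, 0.2305, 0.2372]
tool_rot: [-2.276, -2.155, 0.013]
contact_force: [-20.4, -1.8, 8.6]
opening: 0.0122
grip_force: 51.4
```

```bash
python3 - <<'E'
from h import *
print(go((.468,.2295,.237),1.52)); o=ctrl.get_obs();print(o['q'],o['wrist_torque'],o['opening'])
E
```

```text
('tcp', array([0.4649, 0.2305, 0.2372]), 'yaw', np.float64(1.516), 'tilt', np.float64(0.65), 'units', array([-0.03,  0.13,  0.01]), 'turn', np.float64(-0.004))
[ 0.31501388 -0.20078531  1.84321335  0.00329797  1.509944    0.36927307] [-0.16718155  2.68556805  0.00712707] 0.012221104074370786
```

Request:
{"fn": "carry_out", "kwargs": {
  "moves": [
    {"x": 0, "y": -0.14, "z": -0.1, "turn": 0},
    {"x": 0, "y": 0, "z": 0, "turn": -0.05},
    {"x": 0, "y": 0, "z": 0, "turn": -0.1},
    {"x": 0, "y": 0, "z": 0, "turn": -0.1},
    {"x": 0, "y": 0, "z": 0, "turn": -0.1},
    {"x": 0, "y": 0, "z": 0, "turn": -0.1},
    {"x": 0, "y": 0, "z": 0, "turn": -0.1},
    {"x": 0, "y": 0, "z": 0, "turn": -0.1}
  ]
}}

```text
t: 9.75
tool_pos: [0.4649, 0.2305, 0.2373]
tool_rot: [-1.467, -2.775, 0.002]
contact_force: [0.4, 2.4, -5.9]
opening: 0.0122
grip_force: 50.5
```

Request:
{"fn": "carry_out", "kwargs": {
  "moves": [
    {"x": 0, "y": 0, "z": 0, "turn": -0.1},
    {"x": 0, "y": 0, "z": 0, "turn": -0.1},
    {"x": 0, "y": 0, "z": 0, "turn": -0.1},
    {"x": 0, "y": 0, "z": 0, "turn": -0.06},
    {"x": 0, "y": 0, "z": 0, "turn": -0.03},
    {"x": 0, "y": 0, "z": 0, "turn": 0},
    {"x": 0, "y": 0, "z": 0, "turn": 0},
    {"x": 0, "y": 0, "z": 0, "turn": 0}
  ]
}}

```text
t: 10.55
tool_pos: [0.4649, 0.2304, 0.2373]
tool_rot: [-0.908, -3.005, 0.001]
contact_force: [-0.4, 5.4, -12.6]
opening: 0.0124
grip_force: 49.4
```

```bash
python3 - <<'E'
from h import *
print(go((.465,.230,.237),1.52+np.pi/3)); o=ctrl.get_obs();print(o['q'],o['wrist_torque'],o['opening'],o['contact_force'])
E
```

```text
('tcp', array([0.4649, 0.2304, 0.2373]), 'yaw', np.float64(2.555), 'tilt', np.float64(0.15), 'units', array([-0.01, -0.01,  0.01]), 'turn', np.float64(-0.013))
[ 3.16073017e-01 -2.06438645e-01  1.84795830e+00  1.05404618e-03
  1.50249220e+00 -6.67718165e-01] [0.53824379 0.10666583 0.05994245] 0.012407755071928222 [ -0.37576049   5.37143569 -12.60507991]
```

Rotor is at +60° (hook 5 in the slot). Releasing and going above p1.

Request:
{"fn": "carry_out", "kwargs": {
  "moves": [
    {"x": 0, "y": 0, "z": 0, "turn": 0},
    {"x": 0, "y": 0, "z": 0, "turn": 0},
    {"x": 0, "y": 0, "z": 0, "turn": 0},
    {"x": 0, "y": 0, "z": -0.6, "turn": 0},
    {"x": 0, "y": 0, "z": -0.9, "turn": 0},
    {"x": 0, "y": 0, "z": -0.9, "turn": 0},
    {"x": 0, "y": 0, "z": -0.9, "turn": 0},
    {"x": 0, "y": 0, "z": -0.7, "turn": 0}
  ],
  "grip": 50
}}

```text
t: 11.35
tool_pos: [0.4664, 0.2302, 0.3427]
tool_rot: [0.908, 3.004, 0.003]
contact_force: [-0.4, -0.9, -0.1]
opening: 0.0501
grip_force: 0.0
```

Request:
{"fn": "carry_out", "kwargs": {
  "moves": [
    {"x": 0, "y": 0, "z": 0, "turn": -0.1},
    {"x": 0, "y": 0, "z": 0, "turn": -0.1},
    {"x": 0, "y": 0, "z": 0, "turn": -0.1},
    {"x": 0, "y": 0, "z": 0, "turn": -0.1},
    {"x": 0, "y": 0, "z": 0, "turn": -0.1},
    {"x": -0.1, "y": -0.8, "z": 0, "turn": 0},
    {"x": -0.2, "y": -0.9, "z": 0, "turn": 0},
    {"x": -0.1, "y": -0.9, "z": 0, "turn": 0}
  ]
}}

```text
t: 12.15
tool_pos: [0.4703, 0.1639, 0.3401]
tool_rot: [0.135, 3.137, -0.0]
contact_force: [-0.3, 0.2, 0.7]
opening: 0.0497
grip_force: 0.0
```

Request:
{"fn": "carry_out", "kwargs": {
  "moves": [
    {"x": -0.1, "y": -1, "z": 0, "turn": 0},
    {"x": -0.1, "y": -1, "z": 0, "turn": 0},
    {"x": -0.1, "y": -1, "z": 0, "turn": 0},
    {"x": -0.1, "y": -1, "z": 0, "turn": 0},
    {"x": -0.2, "y": -1, "z": 0.2, "turn": 0},
    {"x": -0.1, "y": -1, "z": 0.3, "turn": 0},
    {"x": -0.1, "y": -1, "z": 0.4, "turn": 0},
    {"x": -0.1, "y": -1, "z": 0.4, "turn": 0}
  ]
}}

```text
t: 12.95
tool_pos: [0.4754, -0.0378, 0.3075]
tool_rot: [0.137, 3.137, -0.001]
contact_force: [0.1, -0.7, -0.6]
opening: 0.0499
grip_force: 0.0
```

Request:
{"fn": "carry_out", "kwargs": {
  "moves": [
    {"x": -0.1, "y": -0.6, "z": 0.1, "turn": 0},
    {"x": 0, "y": -0.2, "z": 0, "turn": 0},
    {"x": 0, "y": 0, "z": 0, "turn": 0},
    {"x": 0, "y": 0, "z": 0, "turn": 0},
    {"x": 0, "y": 0, "z": 0, "turn": 0},
    {"x": 0, "y": 0, "z": 0, "turn": 0},
    {"x": 0, "y": 0, "z": 0, "turn": 0},
    {"x": 0, "y": 0, "z": 0, "turn": 0}
  ]
}}

```text
t: 13.75
tool_pos: [0.4759, -0.0565, 0.3039]
tool_rot: [0.135, 3.139, 0.0]
contact_force: [-0.2, 0.0, -0.6]
opening: 0.0502
grip_force: 0.0
```

```bash
cat >> h.py <<'E'
def bead(obs,im,guess,z=.157,rad=60):
    "bead rectangle (34x12) as bright blob near the guess; returns world centre and long-axis angle"
    g=proj('wrist',[*guess,z],obs); print('guess px',np.round(g))
    return g
E
python3 - <<'E'
from h import *
print(go((.478,-.056,.30),3.07)); o=ctrl.get_obs(); print(o['t'],o['q'])
im=snap('wrist','w4.png')
print('bead px guess',proj('wrist',[.478,-.056,.16],o))
for r in ctrl.mark_of('wrist','paddle_a_mid'): print(r['pixel'],r['confidence'],atz('wrist',r['pixel'],.08,o))
a=snap('scene','s4.png')[100:300,240:440]; b=snap('side','d4.png')[160:360,260:460]
w=im
cv2.imwrite('pics/c4.png',np.vstack([np.hstack([cv2.resize(x,(400,400)) for x in (w[:,80:560],np.vstack([a[:100],b[:100]])) ])])[:,:,::-1])
E
```

```text
('tcp', array([ 0.4759, -0.0565,  0.3039]), 'yaw', np.float64(3.055), 'tilt', np.float64(0.0), 'units', array([-0.08,  0.03,  0.15]), 'turn', np.float64(-0.015))
13.75 [-2.73537163e-01 -3.37629767e-01  1.84520334e+00  3.00556841e-05
  1.63399982e+00 -1.75805684e+00]
bead px guess [329.42425479 223.41589377]
[305.8, 227.7] 0.95 [ 0.5027935  -0.07906249  0.08      ]
```

View pics/c4.png

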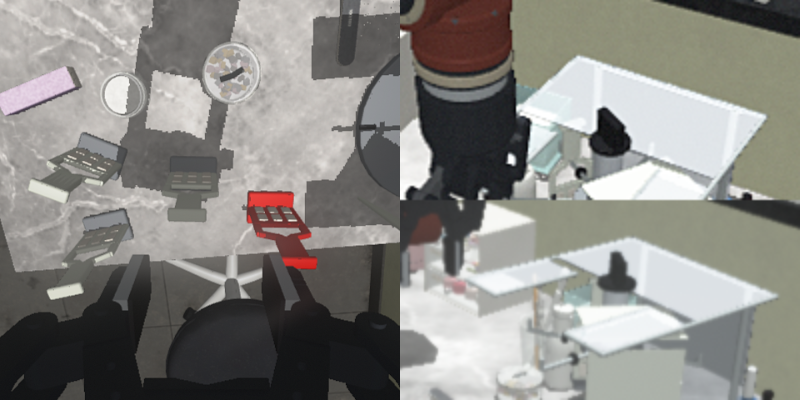

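The wrist view shows the p1 bead at about (304,257), with its foot at (312,198) and its wide side parallel to tool y. That is off the expected pixel (329,223), so p1 may have been knocked aside. I'll compute its position.

```bash
python3 - <<'E'
from h import *
np.set_printoptions(precision=4,suppress=True)
o=ctrl.get_obs()
f=lambda x,y,z:atz('wrist',(80+x*1.2,y*1.2),z,o)[:2]
print('bead',f(187,212,.160)); L,R=f(168,212,.16),f(206,212,.16); d=L-R; print('len',np.linalg.norm(d),np.degrees(np.arctan2(d[1],d[0])))
print('foot far edge',f(170,156,.01),f(217,155,.01))
for n,b in {'p2':(48,188),'p3':(65,292),'red':(299,263)}.items(): print(n,f(*b,.16))
im=cv2.imread('pics/w4.png'); cv2.imwrite('pics/c5.png',cv2.resize(im[170:300,240:380],None,fx=4,fy=4))
E
```

```text
bead [ 0.4995 -0.0761]
len 0.03282410578059939 -94.94601144822249
foot far edge [ 0.4772 -0.1029] [ 0.481  -0.0442]
p2 [ 0.4679 -0.1909]
p3 [ 0.5687 -0.1978]
red [0.5572 0.02  ]
```

View pics/c5.png

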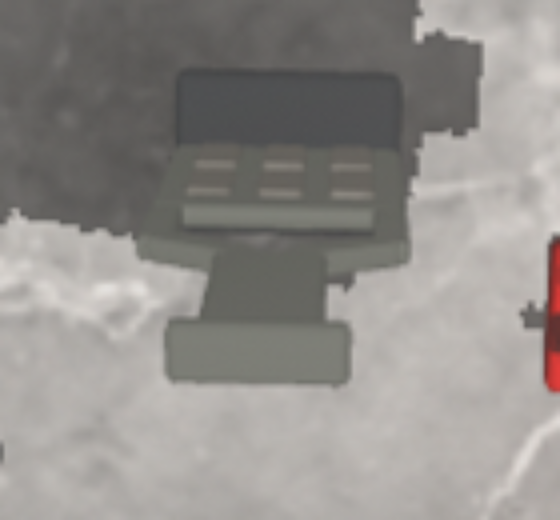

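p1 has indeed been knocked aside: its bead is now at (0.4995, -0.076), with the yaw unchanged. Descending to grasp it by the tab.

Request:
{"fn": "carry_out", "kwargs": {
  "moves": [
    {"x": -0.25, "y": -0.18, "z": 0.3, "turn": 0},
    {"x": -0.25, "y": -0.18, "z": 0.5, "turn": 0},
    {"x": -0.25, "y": -0.17, "z": 0.6, "turn": 0},
    {"x": -0.25, "y": -0.17, "z": 0.6, "turn": 0},
    {"x": 0, "y": 0, "z": 0.7, "turn": 0},
    {"x": 0, "y": 0, "z": 0.7, "turn": 0},
    {"x": 0, "y": 0, "z": 0.7, "turn": 0},
    {"x": 0, "y": 0, "z": 0.7, "turn": 0}
  ],
  "grip": 55
}}

```text
t: 14.75
tool_pos: [0.4989, -0.0765, 0.1813]
tool_rot: [-0.137, -3.137, -0.001]
contact_force: [0.1, -0.4, -0.4]
opening: 0.055
grip_force: 0.0
```

Request:
{"fn": "carry_out", "kwargs": {
  "moves": [
    {"x": 0, "y": 0, "z": 0.6, "turn": 0},
    {"x": 0, "y": 0, "z": 0.6, "turn": 0},
    {"x": 0, "y": 0, "z": 0.5, "turn": 0},
    {"x": 0, "y": 0, "z": 0.5, "turn": 0},
    {"x": 0, "y": 0, "z": 0.4, "turn": 0},
    {"x": 0, "y": 0, "z": 0.04, "turn": 0},
    {"x": 0, "y": 0, "z": 0, "turn": 0},
    {"x": 0, "y": 0, "z": 0, "turn": 0}
  ]
}}

```text
t: 15.55
tool_pos: [0.4999, -0.0765, 0.1187]
tool_rot: [0.136, 3.137, -0.001]
contact_force: [-0.4, 0.3, 0.4]
opening: 0.0555
grip_force: 0.0
```

Request:
{"fn": "carry_out", "kwargs": {
  "moves": [
    {"x": 0, "y": 0, "z": 0, "turn": 0},
    {"x": 0, "y": 0, "z": 0, "turn": 0},
    {"x": 0, "y": 0, "z": 0, "turn": 0},
    {"x": 0, "y": 0, "z": 0, "turn": 0},
    {"x": 0, "y": 0, "z": 0, "turn": 0},
    {"x": 0, "y": 0, "z": 0, "turn": 0},
    {"x": 0, "y": 0, "z": 0, "turn": 0},
    {"x": 0, "y": 0, "z": 0, "turn": 0}
  ],
  "grip": 15,
  "newtons": 60
}}

```text
t: 16.35
tool_pos: [0.5, -0.0764, 0.1189]
tool_rot: [0.136, 3.137, -0.0]
contact_force: [-0.7, 0.7, 5.7]
opening: 0.0311
grip_force: 58.7
```

```bash
python3 - <<'E'
from h import *
print(go((.4995,-.0762,.118),3.055)); o=ctrl.get_obs(); print(o['opening'],o['grip_force'],o['contact_force'])
E
```

```text
('tcp', array([ 0.5   , -0.0764,  0.1189]), 'yaw', np.float64(3.055), 'tilt', np.float64(0.1), 'units', array([0.02, 0.01, 0.03]), 'turn', np.float64(-0.0))
0.031094637866358295 58.66173135106919 [-0.65935696  0.68087614  5.71686461]
```

```bash
python3 - <<'E'
from h import *
o=ctrl.get_obs()
w=ctrl.get_image('wrist'); p=proj('side',[.5,-.076,.13]).astype(int); q=proj('scene',[.5,-.076,.13]).astype(int); print(p,q)
s=ctrl.get_image('side')[p[1]-40:p[1]+40,p[0]-40:p[0]+40]; c=ctrl.get_image('scene')[q[1]-40:q[1]+40,q[0]-40:q[0]+40]
cv2.imwrite('pics/c6.png',np.hstack([cv2.resize(w[200:480,190:470],(600,600)),np.vstack([cv2.resize(s,(200,200)),cv2.resize(c,(200,200)),np.zeros((200,200,3),np.uint8)])])[:,:,::-1])
E
```

```text
[273 282] [288 299]
```

View pics/c6.png

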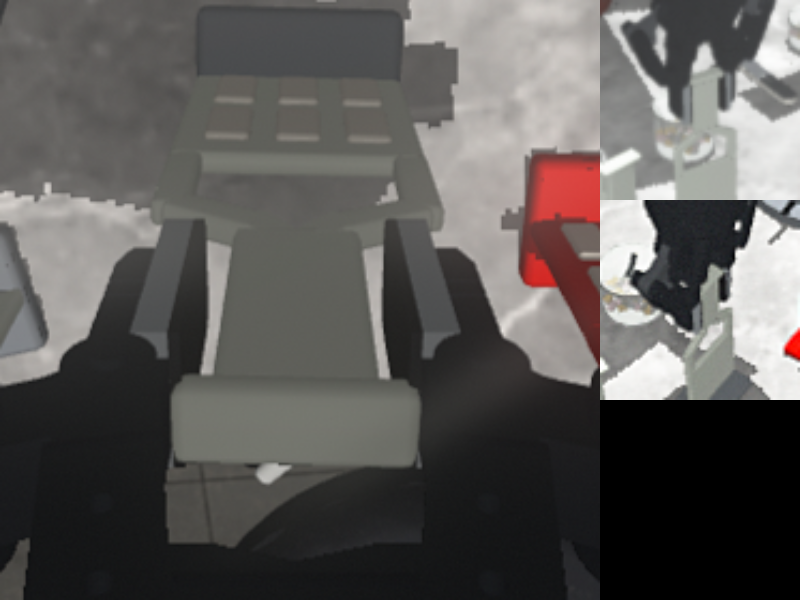

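The picture shows the pads standing clear of the tab on both sides, while the finger bodies clamp the bead ends. So the tab must be gripped across its 9 mm thickness. I'll release, rise, turn a quarter turn and regrip.

Request:
{"fn": "carry_out", "kwargs": {
  "moves": [
    {"x": 0, "y": 0, "z": 0, "turn": 0},
    {"x": 0, "y": 0, "z": 0, "turn": 0},
    {"x": 0, "y": 0, "z": -0.2, "turn": 0},
    {"x": 0, "y": 0, "z": -0.5, "turn": 0},
    {"x": 0, "y": 0, "z": -0.6, "turn": 0},
    {"x": 0, "y": 0, "z": -0.6, "turn": 0},
    {"x": 0, "y": 0, "z": -0.6, "turn": 0},
    {"x": 0, "y": 0, "z": 0, "turn": 0.07}
  ],
  "grip": 55
}}

```text
t: 17.3
tool_pos: [0.5013, -0.0769, 0.1848]
tool_rot: [0.248, 3.125, -0.002]
contact_force: [0.1, -0.4, -0.2]
opening: 0.0551
grip_force: 0.0
```

Request:
{"fn": "carry_out", "kwargs": {
  "moves": [
    {"x": 0, "y": 0, "z": 0, "turn": 0.15},
    {"x": 0, "y": 0, "z": 0, "turn": 0.15},
    {"x": 0, "y": 0, "z": 0, "turn": 0.15},
    {"x": 0, "y": 0, "z": 0, "turn": 0.15},
    {"x": 0, "y": 0, "z": 0, "turn": 0.15},
    {"x": 0, "y": 0, "z": 0, "turn": 0.15},
    {"x": 0, "y": 0, "z": 0, "turn": 0.15},
    {"x": 0, "y": 0, "z": 0, "turn": 0.15}
  ],
  "grip": 40
}}

```text
t: 18.1
tool_pos: [0.4997, -0.0765, 0.1818]
tool_rot: [1.978, 2.439, 0.001]
contact_force: [-0.2, -0.2, 0.2]
opening: 0.0399
grip_force: 0.0
```

Request:
{"fn": "carry_out", "kwargs": {
  "moves": [
    {"x": 0, "y": 0, "z": 0, "turn": 0.15},
    {"x": 0, "y": 0, "z": 0, "turn": 0.15},
    {"x": 0, "y": 0, "z": 0.4, "turn": 0},
    {"x": 0, "y": 0, "z": 0.6, "turn": 0},
    {"x": 0, "y": 0, "z": 0.6, "turn": 0},
    {"x": 0, "y": 0, "z": 0.5, "turn": 0},
    {"x": 0, "y": 0, "z": 0.35, "turn": 0},
    {"x": 0, "y": 0, "z": 0, "turn": 0}
  ]
}}

```text
t: 18.9
tool_pos: [0.498, -0.076, 0.1167]
tool_rot: [-2.312, -2.122, 0.003]
contact_force: [0.1, 0.3, 0.4]
opening: 0.0399
grip_force: 0.0
```

Request:
{"fn": "carry_out", "kwargs": {
  "moves": [
    {"x": 0, "y": 0, "z": 0, "turn": 0},
    {"x": 0, "y": 0, "z": 0, "turn": 0},
    {"x": 0, "y": 0, "z": 0, "turn": 0},
    {"x": 0, "y": 0, "z": 0, "turn": 0},
    {"x": 0, "y": 0, "z": 0, "turn": 0},
    {"x": 0, "y": 0, "z": 0, "turn": 0},
    {"x": 0, "y": 0, "z": 0, "turn": 0},
    {"x": 0, "y": 0, "z": 0, "turn": 0}
  ],
  "grip": 3,
  "newtons": 80
}}

```text
t: 19.7
tool_pos: [0.4999, -0.0765, 0.1199]
tool_rot: [2.314, 2.123, 0.001]
contact_force: [0.1, -0.3, 3.9]
opening: 0.0097
grip_force: 77.6
```

```bash
python3 - <<'E'
from h import *
print(go((.4995,-.0762,.118),1.484)); o=ctrl.get_obs(); print(o['opening'],o['grip_force'],o['contact_force'],o['q'])
E
```

```text
('tcp', array([ 0.4999, -0.0765,  0.1199]), 'yaw', np.float64(1.485), 'tilt', np.float64(0.09), 'units', array([ 0.01, -0.02,  0.07]), 'turn', np.float64(0.001))
0.009744120843342446 77.63922968879342 [ 0.07988539 -0.32612248  3.92135861] [-2.99167853e-01 -1.40514646e-01  1.99188578e+00 -1.67371636e-05
  1.28862462e+00 -2.13158629e-01]
```

The opening of 9.7 mm means the tab is held. I'll lift it, turn it and carry it to in front of the slot.

Request:
{"fn": "carry_out", "kwargs": {
  "moves": [
    {"x": 0, "y": 0, "z": -0.4, "turn": 0},
    {"x": 0, "y": 0, "z": -0.8, "turn": 0},
    {"x": 0, "y": 0, "z": -0.9, "turn": 0.1},
    {"x": 0, "y": 0, "z": -0.9, "turn": 0.15},
    {"x": 0, "y": 0, "z": -0.9, "turn": 0.15},
    {"x": 0, "y": 0, "z": -0.9, "turn": 0.15},
    {"x": 0, "y": 0, "z": -0.9, "turn": 0.15},
    {"x": 0, "y": 0, "z": -0.9, "turn": 0.15}
  ]
}}

```text
t: 20.5
tool_pos: [0.4986, -0.0761, 0.2844]
tool_rot: [-2.987, -0.971, 0.002]
contact_force: [0.0, 0.1, -0.2]
opening: 0.0095
grip_force: 78.6
```

Request:
{"fn": "carry_out", "kwargs": {
  "moves": [
    {"x": 0, "y": 0, "z": -0.2, "turn": 0.15},
    {"x": 0, "y": 0, "z": 0, "turn": 0.15},
    {"x": 0, "y": 0, "z": 0, "turn": 0.15},
    {"x": 0, "y": 0, "z": 0, "turn": 0.15},
    {"x": 0, "y": 0, "z": 0, "turn": 0.08},
    {"x": -0.2, "y": -0.4, "z": 0, "turn": 0},
    {"x": -0.3, "y": -0.7, "z": 0, "turn": 0},
    {"x": -0.3, "y": -0.8, "z": 0, "turn": 0}
  ]
}}

```text
t: 21.3
tool_pos: [0.4805, -0.0271, 0.2886]
tool_rot: [-3.14, 0.069, 0.002]
contact_force: [0.2, 0.2, -0.8]
opening: 0.0095
grip_force: 78.6
```

Request:
{"fn": "carry_out", "kwargs": {
  "moves": [
    {"x": -0.2, "y": -0.8, "z": 0, "turn": 0},
    {"x": -0.2, "y": -0.8, "z": 0, "turn": 0},
    {"x": -0.2, "y": -0.8, "z": 0, "turn": 0},
    {"x": -0.2, "y": -0.8, "z": 0, "turn": 0},
    {"x": -0.2, "y": -0.6, "z": 0, "turn": 0},
    {"x": -0.2, "y": -0.4, "z": 0, "turn": 0},
    {"x": 0, "y": -0.1, "z": 0, "turn": 0},
    {"x": 0, "y": 0, "z": 0, "turn": 0}
  ]
}}

```text
t: 22.1
tool_pos: [0.4561, 0.0809, 0.289]
tool_rot: [3.141, -0.069, -0.0]
contact_force: [0.3, 0.8, -0.5]
opening: 0.0097
grip_force: 78.6
```

```bash
python3 - <<'E'
from h import *
A=np.array([.465,.2305]);s=-np.array([np.cos(1.52),np.sin(1.52)])
for r,z in ((.15,.29),(.15,.187),(.086,.187)): print(go((*(A+r*s),z),1.52-np.pi/2))
o=ctrl.get_obs(); print(o['opening'],o['grip_force'],o['contact_force'],o['q'])
im=ctrl.get_image('wrist'); cv2.imwrite('pics/w7.png',im[:,:,::-1]); sd=ctrl.get_image('side'); sc=ctrl.get_image('scene')
cv2.imwrite('pics/c7.png',np.hstack([cv2.resize(im,(400,300)),cv2.resize(sd[150:300,240:440],(400,300))])[:,:,::-1])
cv2.imwrite('pics/c7.png',np.vstack([np.hstack([cv2.resize(im,(400,300)),cv2.resize(sd[130:280,270:470],(400,300))]),np.hstack([cv2.resize(sc[100:250,250:450],(400,300)),cv2.resize(im[130:380,160:493],(400,300))])])[:,:,::-1])
E
```

```text
('tcp', array([0.4561, 0.0809, 0.289 ]), 'yaw', np.float64(-0.044), 'tilt', np.float64(0.01), 'units', array([ 0.05,  0.01, -0.04]), 'turn', np.float64(0.007))
('tcp', array([0.4561, 0.0809, 0.289 ]), 'yaw', np.float64(-0.044), 'tilt', np.float64(0.01), 'units', array([0.05, 0.01, 4.08]), 'turn', np.float64(0.007))
('tcp', array([0.4561, 0.0809, 0.289 ]), 'yaw', np.float64(-0.044), 'tilt', np.float64(0.01), 'units', array([ 0.07, -2.55,  4.08]), 'turn', np.float64(0.007))
0.00970214794208947 78.58633046038449 [ 0.34683328  0.83615173 -0.45111983] [ 1.49096347e-02 -3.75813559e-01  1.89831031e+00 -2.28670931e-04
  1.61920413e+00  1.62964594e+00]
```

View pics/c7.png

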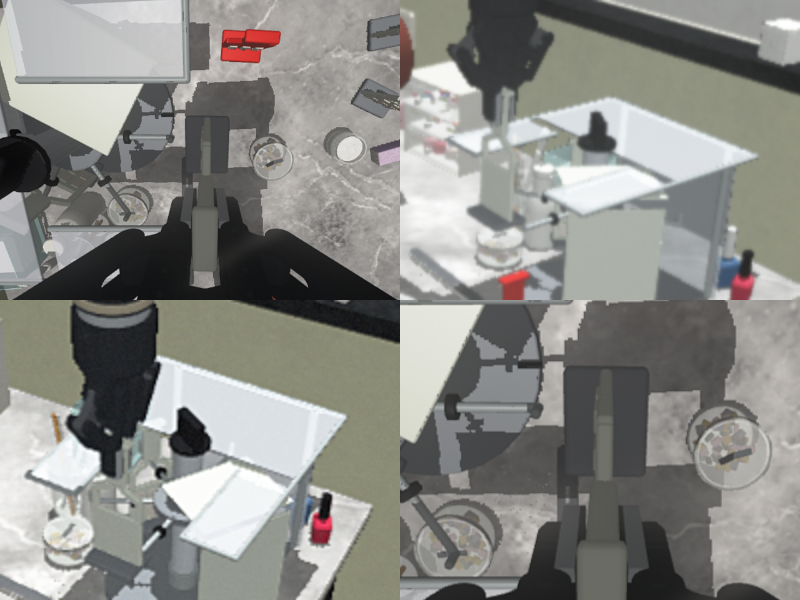

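The views show the paddle held upright at wrist crop (605,430), with the foot below it. Hook 5's peg runs from (450,405) to (540,410) in the crop and points out at the paddle. Hook 4 is free at (435,510), and the hook beside it is free too. Now I'll check the peg line against the tool.

```bash
python3 - <<'E'
from h import *
np.set_printoptions(precision=4,suppress=True)
o=ctrl.get_obs()
f=lambda x,y,z:atz('wrist',(160+(x-400)*333/400,130+(y-300)*250/300),z,o)[:2]
b,t=f(455,406,.145),f(527,410,.145); print(b,t,f(540,410,.155))
d=t-b; print('dir',np.arctan2(*(-d)[::-1]),np.linalg.norm(d))
A=np.array([.465,.2305])
for c in (b,t): print('radius',np.linalg.norm(c-A),'ang to',np.arctan2(*(A-c)[::-1]))
print([ (np.round(r['pixel']),round(r['confidence'],2),atz('wrist',r['pixel'],.124,o)) for r in ctrl.mark_of('wrist','hook_1')])
s=-np.array([np.cos(1.52),np.sin(1.52)]); print('expected',A+.088*s)
print('tab px',proj('wrist',[*o['tool_pos'][:2],.289+.04],o))
E
```

```text
[0.4627 0.1641] [0.4584 0.1224] [0.4608 0.1134]
dir 1.467907112730284 0.04197947380048563
radius 0.06639681705265969 ang to 1.5363872067270778
radius 0.1083159932883275 ang to 1.5098643573464943
[(array([ 84., 304.]), 0.88, array([0.3904, 0.2785, 0.124 ])), (array([245., 211.]), 0.8, array([0.4617, 0.1409, 0.124 ])), (array([  8., 211.]), 0.78, array([0.4699, 0.3179, 0.124 ])), (array([193., 303.]), 0.63, array([0.3878, 0.1901, 0.124 ]))]
expected [0.4605 0.1426]
tab px [323.454  394.0838]
```

Request:
{"fn": "carry_out", "kwargs": {
  "moves": [
    {"x": 0.05, "y": 0, "z": 0.3, "turn": 0},
    {"x": 0, "y": 0, "z": 0.6, "turn": 0},
    {"x": 0, "y": 0, "z": 0.6, "turn": 0},
    {"x": 0, "y": 0, "z": 0.7, "turn": 0},
    {"x": 0, "y": 0, "z": 0.7, "turn": 0},
    {"x": 0, "y": 0, "z": 0.6, "turn": 0},
    {"x": 0, "y": 0, "z": 0.4, "turn": 0},
    {"x": 0, "y": 0, "z": 0.18, "turn": 0}
  ]
}}

```text
t: 23.1
tool_pos: [0.4568, 0.0807, 0.1851]
tool_rot: [3.141, -0.071, -0.004]
contact_force: [0.0, 0.1, -0.4]
opening: 0.0096
grip_force: 78.6
```

Request:
{"fn": "carry_out", "kwargs": {
  "moves": [
    {"x": 0, "y": 0, "z": 0, "turn": 0},
    {"x": 0, "y": -0.2, "z": 0, "turn": 0},
    {"x": 0, "y": -0.4, "z": 0, "turn": 0},
    {"x": 0, "y": -0.4, "z": 0, "turn": 0},
    {"x": 0, "y": -0.4, "z": 0, "turn": 0},
    {"x": 0, "y": -0.4, "z": 0, "turn": 0},
    {"x": 0, "y": -0.4, "z": 0, "turn": 0},
    {"x": 0, "y": -0.35, "z": 0, "turn": 0}
  ]
}}

```text
t: 23.9
tool_pos: [0.4605, 0.1447, 0.187]
tool_rot: [3.139, -0.07, 0.0]
contact_force: [0.6, -17.6, 0.1]
opening: 0.0094
grip_force: 95.7
```

```bash
python3 - <<'E'
from h import *
A=np.array([.465,.2305]);s=-np.array([np.cos(1.52),np.sin(1.52)])
print(go((*(A+.086*s),.163),1.52-np.pi/2))
o=ctrl.get_obs(); print(o['opening'],o['grip_force'],o['contact_force'],o['wrist_torque'],o['t'])
E
```

```text
('tcp', array([0.4605, 0.1447, 0.187 ]), 'yaw', np.float64(-0.045), 'tilt', np.float64(0.13), 'units', array([ 0.  , -0.  ,  0.96]), 'turn', np.float64(0.006))
0.009407023086936445 95.70881433784962 [  0.56779868 -17.58772943   0.12789085] [-2.75529358 -0.11612673 -0.15681087] 23.9
```

```bash
python3 - <<'E'
from h import *
o=ctrl.get_obs();print(o['contact_force'],o['tool_pos'])
im=ctrl.get_image('wrist'); sd=ctrl.get_image('side'); sc=ctrl.get_image('scene')
k=lambda a,w,h:cv2.resize(a,(w,h),interpolation=cv2.INTER_CUBIC)
cv2.imwrite('pics/c8.png',np.hstack([k(im[130:430,180:480],400,400),np.vstack([k(sd[185:285,300:400],400,300),k(sc[140:240,260:393],400,300)])[:400] if 0 else k(sd[190:290,290:390],400,400)])[:,:,::-1])
cv2.imwrite('pics/c8.png',np.vstack([np.hstack([k(im[130:430,120:520],400,300),k(sd[180:285,280:420],400,300)]),np.hstack([k(sc[130:235,270:410],400,300),k(im,400,300)])])[:,:,::-1])
E
```

```text
[  0.56779868 -17.58772943   0.12789085] [0.46053211 0.14465192 0.18703851]
```

View pics/c8.png

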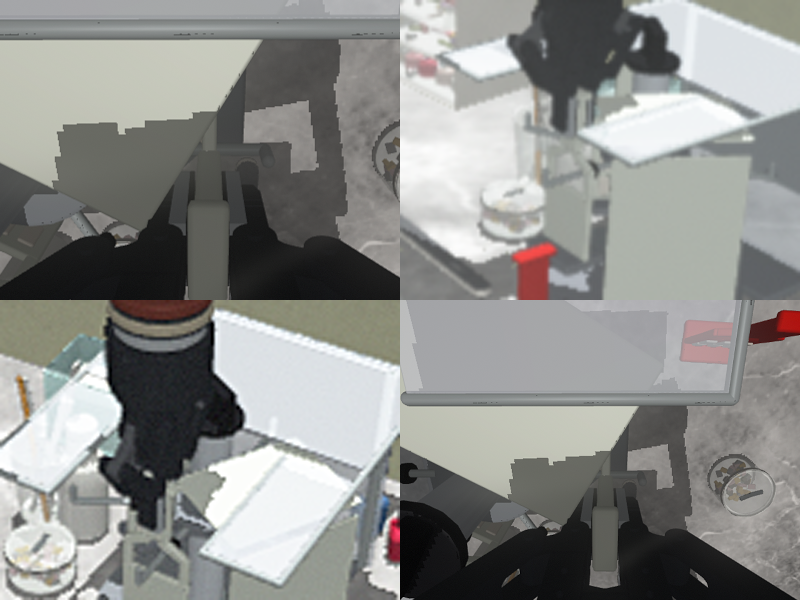

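The wrist crop shows the peg with its upturned end at (265,155), outside the plate, so the eye is over the hook. The white flap corner at (150,225) sits close to the inner finger. I'll re-read the force at rest.

```bash
python3 - <<'E'
from h import *
A=np.array([.465,.2305]);s=-np.array([np.cos(1.52),np.sin(1.52)])
print(go((*(A+.086*s),.163),1.52-np.pi/2))
o=ctrl.get_obs(); print(o['opening'],o['grip_force'],o['contact_force'],o['wrist_torque'],o['t'])
c=ctrl.calibration('wrist')
# flap corner position at z~.215 from crop coords
f=lambda x,y,z:atz('wrist',(120+x,130+y),z,o)[:2]
for p in [(150,225),(260,40)]: print(f(*p,.212), np.linalg.norm(f(*p,.212)-A))
E
```

```text
('tcp', array([0.4606, 0.1439, 0.187 ]), 'yaw', np.float64(-0.045), 'tilt', np.float64(0.19), 'units', array([-0.  , -0.03,  0.96]), 'turn', np.float64(0.006))
0.009216821465995291 85.50566114499816 [ 0.66985258 -4.1364105  -0.17051241] [-0.6729886  -0.06050691 -0.04034591] 24.05
[0.46453869 0.16109287] 0.06940866218838168
[0.52216757 0.1255594 ] 0.11950171197822902
```

The inner finger touched the flap corner, which is at r ≈ 69 mm. I'll back off to r ≈ 95 mm, still inside the tolerance, and lower slowly.

Request:
{"fn": "carry_out", "kwargs": {
  "moves": [
    {"x": 0, "y": 0.2, "z": 0, "turn": 0},
    {"x": 0, "y": 0.18, "z": 0, "turn": 0},
    {"x": 0, "y": 0, "z": 0, "turn": 0},
    {"x": 0, "y": 0, "z": 0, "turn": 0},
    {"x": 0, "y": 0, "z": 0.2, "turn": 0},
    {"x": 0, "y": 0, "z": 0.2, "turn": 0},
    {"x": 0, "y": 0, "z": 0.2, "turn": 0},
    {"x": 0, "y": 0, "z": 0.1, "turn": 0}
  ]
}}

```text
t: 24.85
tool_pos: [0.4622, 0.1354, 0.1723]
tool_rot: [-3.139, 0.071, -0.009]
contact_force: [0.2, -0.7, 14.0]
opening: 0.0094
grip_force: 89.5
```

```bash
python3 - <<'E'
from h import *
A=np.array([.465,.2305]);s=-np.array([np.cos(1.52),np.sin(1.52)])
print(go((*(A+.095*s),.163),1.52-np.pi/2))
o=ctrl.get_obs(); print(o['opening'],o['grip_force'],o['contact_force'],o['wrist_torque'],o['t'])
E
```

```text
('tcp', array([0.4622, 0.1354, 0.1723]), 'yaw', np.float64(-0.045), 'tilt', np.float64(0.33), 'units', array([-0.08, -0.01,  0.37]), 'turn', np.float64(0.006))
0.009399097110541208 89.52232973766513 [ 0.21114812 -0.73051656 14.00928787] [ 0.32914974 -0.07187363  0.00790837] 24.85
```

```bash
python3 - <<'E'
from h import *
o=ctrl.get_obs()
im=ctrl.get_image('wrist')
for q in ('hook_1','paddle_a_mid','shield'):
    print(q,[(np.round(r['pixel']),round(r['confidence'],2),np.round(atz('wrist',r['pixel'],.13,o),4)) for r in ctrl.mark_of('wrist',q)])
sd=ctrl.get_image('side'); sc=ctrl.get_image('scene')
k=lambda a,w,h:cv2.resize(a,(w,h),interpolation=cv2.INTER_CUBIC)
cv2.imwrite('pics/c9.png',np.hstack([k(cv2.convertScaleAbs(im[220:400,220:420],alpha=1.7),540,486),np.vstack([k(sd[190:275,300:390],260,243),k(sc[165:250,280:370],260,243)])])[:,:,::-1])
E
```

```text
hook_1 [(array([ 77., 409.]), 0.97, array([0.3944, 0.2695, 0.13  ])), (array([314., 270.]), 0.73, array([0.4674, 0.1405, 0.13  ]))]
paddle_a_mid [(array([331., 279.]), 0.94, array([0.4629, 0.1325, 0.13  ]))]
shield []
```

View pics/c9.png

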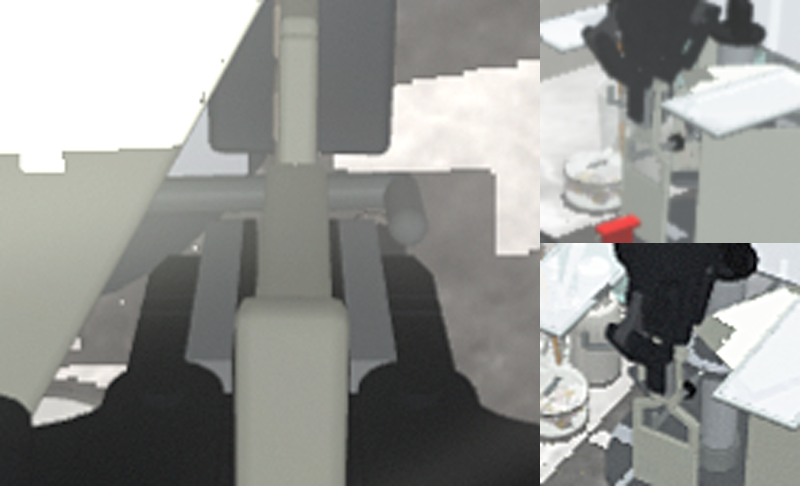

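```bash
python3 - <<'E'
from h import *
np.set_printoptions(precision=4,suppress=True)
o=ctrl.get_obs(); print(o['tool_pos'],o['contact_force'])
f=lambda x,y,z:atz('wrist',(220+x/2.7,220+y/2.7),z,o)[:2]
for p in [(180,195),(290,193),(370,190)]: print('peg',f(*p,.147))
print('tip',f(405,232,.160))
print('bead z=.212 c',f(292,300,.2115),' foot edges',f(390,150,.06),f(208,150,.06))
E
```

```text
[0.4622 0.1353 0.1725] [-0.0454 -0.9453  8.4631]
peg [0.4645 0.1519]
peg [0.4641 0.1341]
peg [0.4641 0.1212]
tip [0.4629 0.1168]
bead z=.212 c [0.4818 0.133 ]  foot edges [0.4343 0.1114] [0.4362 0.1553]
```

The crop shows the peg through the eye (row 193), with the upturned end outside at (400,230). The roof rests early, at TCP z = 0.172, and the tool is nudged toward +x. So the notch seems a few millimetres off the peg: lift slightly, shift +x by 4 mm and lower again.

Request:
{"fn": "carry_out", "kwargs": {
  "moves": [
    {"x": 0, "y": 0, "z": -0.3, "turn": 0},
    {"x": 0.16, "y": 0, "z": 0, "turn": 0},
    {"x": 0, "y": 0, "z": 0, "turn": 0},
    {"x": 0, "y": 0, "z": 0.15, "turn": 0},
    {"x": 0, "y": 0, "z": 0.15, "turn": 0},
    {"x": 0, "y": 0, "z": 0.1, "turn": 0},
    {"x": 0, "y": 0, "z": 0, "turn": 0},
    {"x": 0, "y": 0, "z": 0, "turn": 0}
  ]
}}

```text
t: 25.95
tool_pos: [0.4683, 0.1355, 0.1731]
tool_rot: [-3.138, 0.071, -0.018]
contact_force: [-0.6, 0.0, 19.1]
opening: 0.0095
grip_force: 91.2
```

```bash
python3 - <<'E'
from h import *
o=ctrl.get_obs(); print(o['tool_pos'],o['opening'],o['grip_force'],o['contact_force'],o['wrist_torque'],o['t'])
ctrl.get_image('wrist')
for q in ('hook_1','paddle_a_mid'):
    print(q,[(np.round(r['pixel']),round(r['confidence'],2),np.round(atz('wrist',r['pixel'],.13,o),4)) for r in ctrl.mark_of('wrist',q)])
E
```

```text
[0.46826007 0.13547446 0.17311752] 0.0095218731454608 91.18842790019698 [-0.55274564  0.02454709 19.06225386] [ 0.48667114 -0.1676226   0.07617523] 25.95
hook_1 [(array([ 84., 420.]), 0.82, array([0.3934, 0.2682, 0.13  ])), (array([314., 278.]), 0.69, array([0.4698, 0.141 , 0.13  ]))]
paddle_a_mid [(array([332., 278.]), 0.59, array([0.4689, 0.1321, 0.13  ]))]
```

The torque puts the contact 25 mm inboard of the tool axis at the same height both times. So the inner knuckle is pressing on the shield flap and the roof is not on the peg. I'll lift, return x, go out to r ≈ 102 mm and lower again.

Request:
{"fn": "carry_out", "kwargs": {
  "moves": [
    {"x": 0, "y": 0, "z": -0.3, "turn": 0},
    {"x": 0, "y": 0, "z": -0.3, "turn": 0},
    {"x": -0.1, "y": 0.15, "z": 0, "turn": 0},
    {"x": -0.08, "y": 0.15, "z": 0, "turn": 0},
    {"x": 0, "y": 0, "z": 0, "turn": 0},
    {"x": 0, "y": 0, "z": 0, "turn": 0},
    {"x": 0, "y": 0, "z": 0, "turn": 0},
    {"x": 0, "y": 0, "z": 0, "turn": 0}
  ]
}}

```text
t: 26.9
tool_pos: [0.4591, 0.1274, 0.1819]
tool_rot: [3.141, -0.071, -0.0]
contact_force: [-0.5, -0.1, -1.1]
opening: 0.0095
grip_force: 83.2
```

```bash
python3 - <<'E'
from h import *
o=ctrl.get_obs(); print(o['tool_pos'],o['opening'],o['grip_force'],o['contact_force'],o['wrist_torque'],o['t'])
im=snap('wrist','w10.png')
for q in ('hook_1','paddle_a_mid'):
    print(q,[(np.round(r['pixel']),round(r['confidence'],2),np.round(atz('wrist',r['pixel'],.124,o),4)) for r in ctrl.mark_of('wrist',q)])
# peg edges right of the tab: vertical grey profile
g=cv2.cvtColor(im,cv2.COLOR_RGB2GRAY)
print(g[260:330:3,350].tolist(), g[260:330:3,300].tolist())
E
```

```text
[0.4591452  0.12742996 0.18185527] 0.009497515853940016 83.24104956700467 [-0.47455025 -0.11789485 -1.06798203] [ 0.0371312  -0.00677892  0.03815667] 26.9
hook_1 [(array([296., 261.]), 0.61, array([0.4634, 0.1422, 0.124 ]))]
paddle_a_mid [(array([329., 279.]), 0.89, array([0.4529, 0.1257, 0.124 ]))]
[64, 64, 65, 65, 66, 65, 66, 67, 68, 75, 78, 80, 76, 59, 70, 70, 69, 69, 68, 67, 67, 66, 65, 65] [66, 67, 67, 67, 68, 75, 81, 84, 77, 81, 83, 83, 81, 81, 70, 70, 71, 69, 68, 68, 67, 66, 66, 65]
```

```bash
python3 - <<'E'
from h import *
np.set_printoptions(precision=4,suppress=True)
o=ctrl.get_obs(); im=cv2.imread('pics/w10.png'); g=cv2.cvtColor(im,cv2.COLOR_BGR2GRAY)
print('paddle',atz('wrist',(329,279),.142,o))
print('peg350',[atz('wrist',(350,r),.146,o) for r in (287,298)])
for x in (340,350,360,366): print(x,g[276:312,x].tolist())
print('pred peg axis px',proj('wrist',[.4603,.1374,.145],o),proj('wrist',[.4594,.1205,.145],o),proj('wrist',[.4593,.1175,.161],o))
cv2.imwrite('pics/c11.png',cv2.resize(cv2.convertScaleAbs(im[210:400,230:430],alpha=1.7),None,fx=3,fy=3,interpolation=cv2.INTER_CUBIC))
E
```

```text
paddle [0.4606 0.1255 0.142 ]
peg350 [array([0.4579, 0.1159, 0.146 ]), array([0.4523, 0.1161, 0.146 ])]
340 [75, 77, 79, 84, 83, 80, 76, 76, 77, 75, 76, 77, 77, 77, 75, 76, 78, 78, 76, 77, 78, 78, 78, 77, 78, 78, 77, 78, 77, 78, 78, 77, 77, 77, 76, 76]
350 [64, 66, 66, 66, 66, 67, 67, 67, 68, 69, 71, 75, 76, 77, 78, 80, 80, 80, 78, 77, 76, 74, 65, 59, 60, 66, 70, 71, 69, 70, 69, 69, 69, 69, 69, 69]
360 [63, 71, 78, 79, 79, 79, 79, 79, 80, 80, 80, 79, 80, 80, 81, 81, 81, 82, 80, 80, 80, 81, 79, 80, 80, 80, 78, 77, 77, 75, 75, 74, 73, 73, 73, 72]
366 [79, 78, 79, 79, 79, 80, 78, 78, 78, 80, 79, 80, 79, 80, 80, 80, 80, 79, 79, 77, 77, 78, 79, 79, 79, 79, 79, 78, 79, 78, 78, 77, 77, 75, 75, 74]
pred peg axis px [303.3059 283.2075] [339.9478 283.502 ] [348.0575 298.8049]
```

View pics/c11.png

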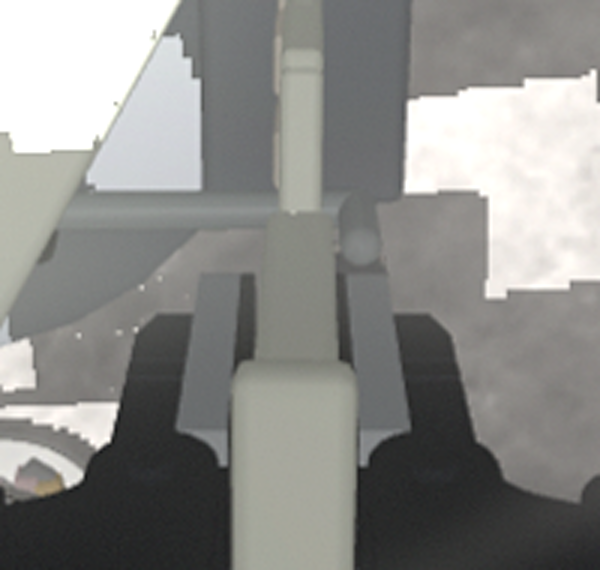

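The crop shows the peg at row 210 and the hook end at (360,245), with the flap edge now clear of the finger. The peg is about 2 mm to +x of the tool. Correcting that and lowering.

Request:
{"fn": "carry_out", "kwargs": {
  "moves": [
    {"x": 0.08, "y": 0, "z": 0, "turn": 0},
    {"x": 0, "y": 0, "z": 0.12, "turn": 0},
    {"x": 0, "y": 0, "z": 0.12, "turn": 0},
    {"x": 0, "y": 0, "z": 0.12, "turn": 0},
    {"x": 0, "y": 0, "z": 0.12, "turn": 0},
    {"x": 0, "y": 0, "z": 0.1, "turn": 0},
    {"x": 0, "y": 0, "z": 0, "turn": 0},
    {"x": 0, "y": 0, "z": 0, "turn": 0}
  ]
}}

```text
t: 27.85
tool_pos: [0.4632, 0.1276, 0.1703]
tool_rot: [-3.14, 0.071, -0.009]
contact_force: [0.1, -0.5, 6.3]
opening: 0.0096
grip_force: 83.2
```

```bash
python3 - <<'E'
from h import *
o=ctrl.get_obs(); print(o['tool_pos'],o['opening'],o['grip_force'],o['contact_force'],o['wrist_torque'],o['t'])
E
```

```text
[0.46320369 0.12764154 0.17031427] 0.009582000070250549 83.15558317350224 [ 0.10254907 -0.49150918  6.30859301] [ 0.24968523 -0.07877882 -0.03059386] 27.85
```

Only about 6 mm remains and the peg is already at the mouth of the notch. The knuckle touches the flap lightly. Releasing here.

Request:
{"fn": "carry_out", "kwargs": {
  "moves": [
    {"x": 0, "y": 0, "z": -0.06, "turn": 0},
    {"x": 0, "y": 0, "z": 0, "turn": 0},
    {"x": 0, "y": 0, "z": 0, "turn": 0},
    {"x": 0, "y": 0, "z": 0, "turn": 0},
    {"x": 0, "y": 0, "z": 0, "turn": 0},
    {"x": 0, "y": 0, "z": 0, "turn": 0},
    {"x": 0, "y": 0, "z": 0, "turn": 0},
    {"x": 0, "y": 0, "z": 0, "turn": 0}
  ],
  "grip": 22
}}

```text
t: 28.65
tool_pos: [0.4627, 0.1267, 0.1711]
tool_rot: [3.14, -0.072, 0.006]
contact_force: [-0.1, -4.3, 7.3]
opening: 0.0219
grip_force: 1.9
```

```bash
python3 - <<'E'
from h import *
o=ctrl.get_obs(); print(o['tool_pos'],o['opening'],o['grip_force'],o['contact_force'],o['wrist_torque'],o['t'])
ctrl.get_image('wrist')
for q in ('paddle_a_mid','hook_1'):
  for r in ctrl.mark_of('wrist',q): print(q,np.round(r['pixel']),round(r['confidence'],2),np.round(atz('wrist',r['pixel'],.124,o),4))
ctrl.get_image('side')
print('side expect',proj('side',[.46,.128,.124]),[(np.round(r['pixel']),round(r['confidence'],2)) for r in ctrl.mark_of('side','paddle_a_mid')])
E
```

```text
[0.46272816 0.12673219 0.17110157] 0.021895301360633636 1.9497948460048065 [-0.12008329 -4.28386086  7.28959746] [-0.24870667 -0.01781104 -0.038171  ] 28.65
paddle_a_mid [328. 269.] 0.69 [0.4662 0.1251 0.124 ]
hook_1 [294. 271.] 0.87 [0.466  0.1413 0.124 ]
hook_1 [ 61. 414.] 0.73 [0.3881 0.2739 0.124 ]
side expect [333.29587272 250.71994041] []
```

Request:
{"fn": "carry_out", "kwargs": {
  "moves": [
    {"x": 0, "y": 0, "z": -0.2, "turn": 0},
    {"x": 0, "y": 0, "z": -0.3, "turn": 0},
    {"x": 0, "y": 0, "z": -0.4, "turn": 0},
    {"x": 0, "y": 0, "z": -0.5, "turn": 0},
    {"x": 0, "y": 0, "z": -0.7, "turn": 0},
    {"x": 0, "y": 0, "z": -0.9, "turn": 0},
    {"x": 0, "y": 0, "z": -1, "turn": 0},
    {"x": 0, "y": 0, "z": -0.8, "turn": 0}
  ]
}}

```text
t: 29.7
tool_pos: [0.4615, 0.1275, 0.2916]
tool_rot: [-3.14, 0.071, -0.003]
contact_force: [0.1, 0.6, 0.3]
opening: 0.0219
grip_force: 0.0
```

```bash
cat >> h.py <<'E'
A=np.array([.465,.2305]);s=-np.array([np.cos(1.52),np.sin(1.52)])
def marks(cam_,qs,z=.124):
    o=ctrl.get_obs(); ctrl.get_image(cam_)
    for q in qs:
        for r in ctrl.mark_of(cam_,q): print(cam_,q,np.round(r['pixel']),round(r['confidence'],2),np.round(atz(cam_,r['pixel'],z,o),4)[:2])
E
python3 - <<'E'
from h import *
o=ctrl.get_obs(); print(o['contact_force'],o['t'])
marks('wrist',['paddle_a_mid','hook_1','knob'])
marks('side',['paddle_a_mid']);marks('scene',['paddle_a_mid'])
for y in (1.52+np.pi/3-np.pi,): print(go((*A,.34),y))
E
```

```text
[0.06539891 0.59777262 0.30462781] 29.7
wrist paddle_a_mid [330. 212.] 0.96 [0.4627 0.1246]
wrist paddle_a_mid [469. 244.] 0.71 [0.4324 0.0183]
wrist paddle_a_mid [148. 306.] 0.62 [0.3902 0.276 ]
wrist hook_1 [148. 305.] 0.93 [0.3916 0.2751]
wrist hook_1 [308. 212.] 0.75 [0.4635 0.1414]
wrist hook_1 [254. 306.] 0.65 [0.3866 0.1898]
wrist knob [113. 282.] 0.56 [0.4127 0.2998]
side paddle_a_mid [336. 250.] 0.63 [0.4617 0.1357]
scene paddle_a_mid [324. 235.] 0.8 [0.4719 0.1263]
('tcp', array([0.4605, 0.1273, 0.2874]), 'yaw', np.float64(-0.045), 'tilt', np.float64(0.16), 'units', array([-0.01, -4.13, -2.11]), 'turn', np.float64(0.529))
```

Paddle 1 hangs on hook 5 at r ≈ 105 mm; the side, scene and wrist views agree. The paddle that was there before is on hook 3. I'll use hooks 4 and 2 next, since the flap isn't beside those. Knob: +60° to rotor 120°.

Request:
{"fn": "carry_out", "kwargs": {
  "moves": [
    {"x": 0, "y": -0.3, "z": -0.5, "turn": 0},
    {"x": 0, "y": -0.6, "z": -0.5, "turn": 0},
    {"x": 0, "y": -0.7, "z": 0, "turn": 0},
    {"x": 0, "y": -0.7, "z": 0, "turn": 0},
    {"x": 0, "y": -0.7, "z": 0, "turn": 0},
    {"x": 0, "y": -0.7, "z": 0, "turn": 0},
    {"x": 0, "y": -0.43, "z": 0, "turn": 0},
    {"x": 0, "y": 0, "z": 0, "turn": 0.08}
  ],
  "grip": 50
}}

```text
t: 30.9
tool_pos: [0.4658, 0.2319, 0.3143]
tool_rot: [-3.135, 0.197, 0.001]
contact_force: [-0.4, 0.2, -0.2]
opening: 0.05
grip_force: 0.0
```

Request:
{"fn": "carry_out", "kwargs": {
  "moves": [
    {"x": 0, "y": 0, "z": 0, "turn": 0.15},
    {"x": 0, "y": 0, "z": 0, "turn": 0.15},
    {"x": 0, "y": 0, "z": 0, "turn": 0.15},
    {"x": 0, "y": 0, "z": 0.6, "turn": 0},
    {"x": 0, "y": 0, "z": 0.8, "turn": 0},
    {"x": 0, "y": 0, "z": 0.8, "turn": 0},
    {"x": 0, "y": 0, "z": 0.5, "turn": 0},
    {"x": 0, "y": 0, "z": 0.3, "turn": 0}
  ]
}}

```text
t: 31.7
tool_pos: [0.4651, 0.2303, 0.2368]
tool_rot: [3.012, -0.888, -0.004]
contact_force: [0.3, -0.7, -0.6]
opening: 0.0502
grip_force: 0.0
```

Request:
{"fn": "carry_out", "kwargs": {
  "moves": [
    {"x": 0, "y": 0, "z": 0, "turn": 0},
    {"x": 0, "y": 0, "z": 0, "turn": 0},
    {"x": 0, "y": 0, "z": 0, "turn": 0},
    {"x": 0, "y": 0, "z": 0, "turn": 0},
    {"x": 0, "y": 0, "z": 0, "turn": 0},
    {"x": 0, "y": 0, "z": 0, "turn": 0},
    {"x": 0, "y": 0, "z": 0, "turn": 0},
    {"x": 0, "y": 0, "z": 0, "turn": 0}
  ],
  "grip": 5,
  "newtons": 50
}}

```text
t: 32.5
tool_pos: [0.4659, 0.23, 0.2403]
tool_rot: [3.012, -0.891, 0.001]
contact_force: [-3.8, -2.9, 3.3]
opening: 0.0119
grip_force: 51.4
```

```bash
python3 - <<'E'
from h import *
print(go((*A,.237),1.52+np.pi/3-np.pi)); o=ctrl.get_obs();print(o['opening'],o['contact_force'],o['q'][5])
E
```

```text
('tcp', array([0.4659, 0.23  , 0.2403]), 'yaw', np.float64(-0.575), 'tilt', np.float64(0.07), 'units', array([-0.04,  0.  ,  0.13]), 'turn', np.float64(-0.001))
0.011856359965418293 [-3.77489876 -2.92662405  3.33154957] 2.46195045799284
```

Request:
{"fn": "carry_out", "kwargs": {
  "moves": [
    {"x": 0, "y": 0, "z": 0, "turn": -0.03},
    {"x": 0, "y": 0, "z": 0, "turn": -0.06},
    {"x": 0, "y": 0, "z": 0, "turn": -0.08},
    {"x": 0, "y": 0, "z": 0, "turn": -0.08},
    {"x": 0, "y": 0, "z": 0, "turn": -0.08},
    {"x": 0, "y": 0, "z": 0, "turn": -0.08},
    {"x": 0, "y": 0, "z": 0, "turn": -0.08},
    {"x": 0, "y": 0, "z": 0, "turn": -0.08}
  ]
}}

```text
t: 33.3
tool_pos: [0.4661, 0.2306, 0.2403]
tool_rot: [-3.141, 0.003, -0.002]
contact_force: [-1.8, -1.1, 2.6]
opening: 0.012
grip_force: 51.2
```

Request:
{"fn": "carry_out", "kwargs": {
  "moves": [
    {"x": 0, "y": 0, "z": 0, "turn": -0.08},
    {"x": 0, "y": 0, "z": 0, "turn": -0.08},
    {"x": 0, "y": 0, "z": 0, "turn": -0.08},
    {"x": 0, "y": 0, "z": 0, "turn": -0.08},
    {"x": 0, "y": 0, "z": 0, "turn": -0.08},
    {"x": 0, "y": 0, "z": 0, "turn": -0.06},
    {"x": 0, "y": 0, "z": 0, "turn": -0.02},
    {"x": 0, "y": 0, "z": 0, "turn": 0}
  ]
}}

```text
t: 34.1
tool_pos: [0.466, 0.2311, 0.2403]
tool_rot: [-3.052, -0.738, -0.002]
contact_force: [-3.9, 1.1, 4.7]
opening: 0.0122
grip_force: 51.6
```

Request:
{"fn": "carry_out", "kwargs": {
  "moves": [
    {"x": 0, "y": 0, "z": 0, "turn": 0},
    {"x": 0, "y": 0, "z": 0, "turn": 0},
    {"x": 0, "y": 0, "z": 0, "turn": 0},
    {"x": 0, "y": 0, "z": -0.6, "turn": 0},
    {"x": 0, "y": 0, "z": -0.9, "turn": 0},
    {"x": 0, "y": 0, "z": -0.9, "turn": 0},
    {"x": 0, "y": 0, "z": -0.9, "turn": 0},
    {"x": 0, "y": 0, "z": -0.7, "turn": 0}
  ],
  "grip": 50
}}

```text
t: 34.9
tool_pos: [0.4664, 0.2306, 0.342]
tool_rot: [-3.053, -0.738, -0.005]
contact_force: [0.3, 0.3, -0.2]
opening: 0.0499
grip_force: 0.0
```

```bash
python3 - <<'E'
from h import *
marks('wrist',['paddle_a_mid','hook_1','shield'])
marks('side',['paddle_a_mid'],.08);marks('scene',['paddle_a_mid'],.08)
for k in range(1,6):
    a=1.52+np.pi+np.pi*2/3+k*np.pi/3; print('exp',k,A+.088*np.array([np.cos(a),np.sin(a)]))
print(go((.468,-.191,.30),np.radians(62)),ctrl.get_obs()['t'])
E
```

```text
wrist hook_1 [406. 248.] 0.81 [0.4594 0.1455]
wrist hook_1 [327. 293.] 0.61 [0.3874 0.189 ]
side paddle_a_mid [378. 260.] 0.96 [0.5054 0.2409]
scene paddle_a_mid [367. 234.] 0.69 [0.5399 0.22  ]
exp 1 [0.46946815 0.31838649]
exp 2 [0.39112214 0.27831278]
exp 3 [0.38665399 0.19042629]
exp 4 [0.46053185 0.14261351]
exp 5 [0.53887786 0.18268722]
('tcp', array([0.4654, 0.2303, 0.3374]), 'yaw', np.float64(0.475), 'tilt', np.float64(0.16), 'units', array([-7.61, 15.04,  1.51]), 'turn', np.float64(-0.607)) 35.3
```

Request:
{"fn": "carry_out", "kwargs": {
  "moves": [
    {"x": 0, "y": 0, "z": 0, "turn": -0.15},
    {"x": 0, "y": 0, "z": 0, "turn": -0.15},
    {"x": 0, "y": 0, "z": 0, "turn": -0.15},
    {"x": 0, "y": 0, "z": 0, "turn": -0.15},
    {"x": -0.8, "y": 0.43, "z": 0, "turn": 0},
    {"x": -0.8, "y": 0.43, "z": 0, "turn": 0},
    {"x": -0.8, "y": 0.43, "z": 0, "turn": 0},
    {"x": -0.8, "y": 0.43, "z": 0, "turn": 0}
  ]
}}

```text
t: 36.1
tool_pos: [0.4652, 0.1388, 0.3379]
tool_rot: [-2.698, -1.608, 0.003]
contact_force: [0.8, 0.2, -0.1]
opening: 0.0502
grip_force: 0.0
```

Request:
{"fn": "carry_out", "kwargs": {
  "moves": [
    {"x": -1, "y": 0.54, "z": 0, "turn": 0},
    {"x": -1, "y": 0.54, "z": 0, "turn": 0},
    {"x": -1, "y": 0.54, "z": 0, "turn": 0},
    {"x": -1, "y": 0.54, "z": 0, "turn": 0},
    {"x": -1, "y": 0.54, "z": 0, "turn": 0},
    {"x": -1, "y": 0.54, "z": 0, "turn": 0},
    {"x": -1, "y": 0.54, "z": 0, "turn": 0},
    {"x": -1, "y": 0.54, "z": 0, "turn": 0}
  ]
}}

```text
t: 36.9
tool_pos: [0.465, -0.0887, 0.338]
tool_rot: [-2.698, -1.608, 0.001]
contact_force: [0.7, -0.5, 0.1]
opening: 0.0497
grip_force: 0.0
```

Request:
{"fn": "carry_out", "kwargs": {
  "moves": [
    {"x": -0.9, "y": 0.5, "z": 0.3, "turn": 0},
    {"x": -0.9, "y": 0.5, "z": 0.4, "turn": 0},
    {"x": -0.9, "y": 0.5, "z": 0.4, "turn": 0},
    {"x": -0.9, "y": 0.5, "z": 0.4, "turn": 0},
    {"x": 0, "y": 0, "z": 0, "turn": 0},
    {"x": 0, "y": 0, "z": 0, "turn": 0},
    {"x": 0, "y": 0, "z": 0, "turn": 0},
    {"x": 0, "y": 0, "z": 0, "turn": 0}
  ],
  "grip": 40
}}

```text
t: 37.7
tool_pos: [0.4669, -0.1899, 0.3021]
tool_rot: [2.697, 1.61, 0.001]
contact_force: [0.2, -0.8, 0.9]
opening: 0.0402
grip_force: 0.0
```

```bash
cat >> h.py <<'E'
from scipy.optimize import least_squares
def fit(px,c0,th0,file):
    "fit the bead-top rectangle (34x12 at z=.16): GrabCut-free, by edge strength, over centre and angle of own y"
    o=ctrl.get_obs(); im=snap('wrist',file); g=cv2.GaussianBlur(cv2.cvtColor(im,cv2.COLOR_RGB2GRAY),(0,0),1.0).astype(float)
    gx,gy=cv2.Sobel(g,6,1,0),cv2.Sobel(g,6,0,1)
    c,R,t=cam('wrist',o)
    def score(p):
        cy,sy=np.cos(p[2]),np.sin(p[2]); v=np.array([cy,sy]); u=np.array([sy,-cy]); tot=0
        for n,(e,h) in (((u),(6,17)),((-u),(6,17)),((v),(17,6)),((-v),(17,6))):
            pass
        s=[]
        for n,w,d,h in ((u,v,.006,.016),(-u,v,.006,.016),(v,u,.017,.005),(-v,u,.017,.005)):
            k=np.linspace(-1,1,15)[:,None]*h
            P=np.c_[np.array(p[:2])+n*d+w*k,np.full(15,.16)]; Q=np.c_[P[:,:2]+n*.001,P[:,2]]
            a=(P@R.T+t);b=(Q@R.T+t); a=a[:,:2]/a[:,2:]*c['fx']+[c['cx'],c['cy']]; b=b[:,:2]/b[:,2:]*c['fx']+[c['cx'],c['cy']]
            m=(b-a); m/=np.linalg.norm(m,axis=1)[:,None]
            G=[cv2.remap(q,a[:,0].astype(np.float32),a[:,1].astype(np.float32),cv2.INTER_LINEAR).ravel() for q in (gx,gy)]
            s.append(abs((G[0]*m[:,0]+G[1]*m[:,1]).mean()))
        return sum(np.sqrt(s)),s
    best=max(((score((c0[0]+dx,c0[1]+dy,th0+a))[0],dx,dy,a) for dx in np.arange(-.014,.0141,.001) for dy in np.arange(-.014,.0141,.001) for a in np.radians(np.arange(-12,12.1,2))))
    p=np.array([c0[0]+best[1],c0[1]+best[2],th0+best[3]]); print('fit',np.round(p,4),np.degrees(p[2]),round(best[0],1),np.round(score(p)[1]))
    return p
E
python3 - <<'E'
from h import *
print(go((.468,-.191,.30),np.radians(62)),ctrl.get_obs()['t'])
marks('wrist',['paddle_a_mid'],.08); marks('side',['paddle_a_mid'],.08)
fit(None,(.468,-.191),np.radians(62),'w12.png')
E
```

```text
('tcp', array([ 0.4669, -0.1899,  0.3021]), 'yaw', np.float64(1.076), 'tilt', np.float64(0.05), 'units', array([-0.02,  0.06,  0.09]), 'turn', np.float64(-0.006)) 37.7
side paddle_a_mid [375. 260.] 0.77 [0.5024 0.2352]
fit [ 0.472 -0.192  1.117] 64.0 29.6 [42. 63. 56. 60.]
```

```bash
python3 - <<'E'
from h import *
np.set_printoptions(precision=4,suppress=True)
o=ctrl.get_obs(); im=cv2.imread('pics/w12.png'); g=cv2.cvtColor(im,cv2.COLOR_BGR2GRAY)
# segment bead top: patch colour at the fitted centre, connected region of similar colour
px=proj('wrist',[.471,-.192,.16],o); print('px',px, im[int(px[1]),int(px[0])])
for tol in (2,3,5):
    m=np.zeros((482,642),np.uint8); cv2.floodFill(im.copy(),m,(int(px[0]),int(px[1])),0,(tol,)*3,(tol,)*3,4|(255<<8)|cv2.FLOODFILL_MASK_ONLY)
    q=np.argwhere(m[1:-1,1:-1]>0)[:,::-1].astype(np.float32); r=cv2.minAreaRect(q)
    c=cv2.boxPoints(r); W=np.array([atz('wrist',p,.16,o)[:2] for p in c]); e=W[1]-W[0],W[2]-W[1]; l=max(e,key=np.linalg.norm)
    print(tol,len(q),'centre',W.mean(0),'sizes',[np.linalg.norm(x) for x in e],'ang',np.degrees(np.arctan2(l[1],l[0])))
E
```

```text
px [332.4509 220.3964] [116 123 123]
2 616 centre [ 0.4718 -0.192 ] sizes [np.float64(0.008906186684131559), np.float64(0.031017967044716228)] ang -117.81373950405339
3 659 centre [ 0.4715 -0.1918] sizes [np.float64(0.009591282627407334), np.float64(0.031017967044716228)] ang -117.81373950405339
5 7844 centre [ 0.4823 -0.1925] sizes [np.float64(0.08425792486783742), np.float64(0.08153678289068798)] ang 54.85942743078328
```

The bead segment fits (31 × 9 mm flat): centre (0.4716, -0.1919), angle 62.2°. Grasping p2.

Request:
{"fn": "carry_out", "kwargs": {
  "moves": [
    {"x": 0.02, "y": 0.2, "z": 0.5, "turn": -0.01},
    {"x": 0, "y": 0, "z": 0.9, "turn": 0},
    {"x": 0, "y": 0, "z": 0.9, "turn": 0},
    {"x": 0, "y": 0, "z": 0.9, "turn": 0},
    {"x": 0, "y": 0, "z": 0.9, "turn": 0},
    {"x": 0, "y": 0, "z": 0.9, "turn": 0},
    {"x": 0, "y": 0, "z": 0.7, "turn": 0},
    {"x": 0, "y": 0, "z": 0.5, "turn": 0}
  ]
}}

```text
t: 38.75
tool_pos: [0.4704, -0.192, 0.1439]
tool_rot: [-2.688, -1.621, 0.002]
contact_force: [0.1, 0.0, 0.1]
opening: 0.04
grip_force: 0.0
```

Request:
{"fn": "carry_out", "kwargs": {
  "moves": [
    {"x": 0, "y": 0, "z": 0.5, "turn": 0},
    {"x": 0, "y": 0, "z": 0.4, "turn": 0},
    {"x": 0, "y": 0, "z": 0.2, "turn": 0},
    {"x": 0, "y": 0, "z": 0, "turn": 0},
    {"x": 0, "y": 0, "z": 0, "turn": 0},
    {"x": 0, "y": 0, "z": 0, "turn": 0},
    {"x": 0, "y": 0, "z": 0, "turn": 0},
    {"x": 0, "y": 0, "z": 0, "turn": 0}
  ]
}}

```text
t: 39.55
tool_pos: [0.4715, -0.1927, 0.1195]
tool_rot: [2.69, 1.621, 0.001]
contact_force: [-0.0, -0.1, 0.3]
opening: 0.0398
grip_force: 0.0
```

Request:
{"fn": "carry_out", "kwargs": {
  "moves": [
    {"x": 0, "y": 0, "z": 0, "turn": 0},
    {"x": 0, "y": 0, "z": 0, "turn": 0},
    {"x": 0, "y": 0, "z": 0, "turn": 0},
    {"x": 0, "y": 0, "z": 0, "turn": 0},
    {"x": 0, "y": 0, "z": 0, "turn": 0},
    {"x": 0, "y": 0, "z": 0, "turn": 0},
    {"x": 0, "y": 0, "z": 0, "turn": 0},
    {"x": 0, "y": 0, "z": 0, "turn": 0}
  ],
  "grip": 3,
  "newtons": 80
}}

```text
t: 40.35
tool_pos: [0.4713, -0.1926, 0.1193]
tool_rot: [2.69, 1.622, 0.0]
contact_force: [0.3, 1.0, 2.3]
opening: 0.0093
grip_force: 77.7
```

```bash
python3 - <<'E'
from h import *
o=ctrl.get_obs(); print(go((.4716,-.1919,.118),1.085),o['opening'],o['contact_force'],o['q'])
E
```

```text
('tcp', array([ 0.4713, -0.1926,  0.1193]), 'yaw', np.float64(1.085), 'tilt', np.float64(0.02), 'units', array([ 0.03, -0.  ,  0.05]), 'turn', np.float64(-0.0)) 0.00929537824519563 [0.26039831 0.96082798 2.27818648] [-5.34173789e-01 -1.30192444e-01  1.98366460e+00  2.86787510e-05
  1.28778148e+00 -4.82054296e-02]
```

Request:
{"fn": "carry_out", "kwargs": {
  "moves": [
    {"x": 0, "y": 0, "z": -0.4, "turn": 0},
    {"x": 0, "y": 0, "z": -0.8, "turn": 0},
    {"x": 0, "y": 0, "z": -0.9, "turn": 0.1},
    {"x": 0, "y": 0, "z": -0.9, "turn": 0.15},
    {"x": 0, "y": 0, "z": -0.9, "turn": 0.15},
    {"x": 0, "y": 0, "z": -0.9, "turn": 0.15},
    {"x": 0, "y": 0, "z": -0.9, "turn": 0.15},
    {"x": 0, "y": 0, "z": -0.9, "turn": 0.15}
  ]
}}

```text
t: 41.15
tool_pos: [0.4709, -0.1924, 0.2851]
tool_rot: [-3.121, -0.358, 0.0]
contact_force: [0.5, -0.7, -0.9]
opening: 0.0092
grip_force: 78.4
```

Request:
{"fn": "carry_out", "kwargs": {
  "moves": [
    {"x": 0, "y": 0, "z": -0.2, "turn": 0.15},
    {"x": 0, "y": 0, "z": 0, "turn": 0.135},
    {"x": -0.08, "y": -0.5, "z": 0, "turn": 0},
    {"x": -0.08, "y": -0.8, "z": 0, "turn": 0},
    {"x": -0.08, "y": -0.9, "z": 0, "turn": 0},
    {"x": -0.08, "y": -0.9, "z": 0, "turn": 0},
    {"x": -0.08, "y": -0.9, "z": 0, "turn": 0},
    {"x": -0.08, "y": -0.9, "z": 0, "turn": 0}
  ]
}}

```text
t: 41.95
tool_pos: [0.4647, -0.0679, 0.2886]
tool_rot: [-3.14, 0.073, 0.001]
contact_force: [-0.7, -0.4, -1.5]
opening: 0.0098
grip_force: 78.4
```

Request:
{"fn": "carry_out", "kwargs": {
  "moves": [
    {"x": -0.08, "y": -0.9, "z": 0, "turn": 0},
    {"x": -0.08, "y": -0.9, "z": 0, "turn": 0},
    {"x": -0.08, "y": -0.9, "z": 0, "turn": 0},
    {"x": -0.08, "y": -0.9, "z": 0, "turn": 0},
    {"x": -0.08, "y": -0.9, "z": 0, "turn": 0},
    {"x": -0.08, "y": -0.7, "z": 0, "turn": 0},
    {"x": -0.08, "y": -0.5, "z": 0, "turn": 0},
    {"x": -0.08, "y": -0.2, "z": 0, "turn": 0}
  ]
}}

```text
t: 42.75
tool_pos: [0.4562, 0.0798, 0.2888]
tool_rot: [-3.141, 0.074, 0.001]
contact_force: [0.4, 0.3, -1.0]
opening: 0.0089
grip_force: 78.3
```

```bash
python3 - <<'E'
from h import *
print(go((*(A+.15*s),.187),1.52-np.pi/2))
o=ctrl.get_obs(); print(o['opening'],o['grip_force'],o['contact_force'],o['t'])
marks('wrist',['hook_1','paddle_a_mid'])
print(A+.088*s)
E
```

```text
('tcp', array([0.4562, 0.0798, 0.2888]), 'yaw', np.float64(-0.047), 'tilt', np.float64(0.04), 'units', array([ 0.05, -0.04,  4.07]), 'turn', np.float64(0.004))
0.008905544660225154 78.29989671707153 [ 0.44335319  0.25694997 -0.95238862] 42.75
wrist hook_1 [ 88. 302.] 0.87 [0.3927 0.2741]
wrist hook_1 [194. 301.] 0.8 [0.3891 0.1891]
wrist hook_1 [241. 209.] 0.79 [0.4632 0.1426]
wrist hook_1 [ 12. 210.] 0.77 [0.4699 0.3139]
wrist hook_1 [193. 304.] 0.29 [0.3865 0.1898]
[0.46053185 0.14261351]
```

```bash
python3 - <<'E'
from h import *
a=cv2.imread('pics/w7.png',0); im=snap('wrist','w13.png'); b=cv2.cvtColor(im,cv2.COLOR_RGB2GRAY)
t=a[330:470,290:360]
r=cv2.matchTemplate(b[310:480,270:380],t,cv2.TM_CCOEFF_NORMED); _,v,_,l=cv2.minMaxLoc(r); print(v,l,'(20,20)=same')
E
```

```text
0.9807826280593872 (20, 20) (20,20)=same
```

Request:
{"fn": "carry_out", "kwargs": {
  "moves": [
    {"x": 0.1, "y": 0, "z": 0.3, "turn": 0},
    {"x": 0, "y": 0, "z": 0.6, "turn": 0},
    {"x": 0, "y": 0, "z": 0.6, "turn": 0},
    {"x": 0, "y": 0, "z": 0.7, "turn": 0},
    {"x": 0, "y": 0, "z": 0.7, "turn": 0},
    {"x": 0, "y": 0, "z": 0.6, "turn": 0},
    {"x": 0, "y": 0, "z": 0.4, "turn": 0},
    {"x": 0, "y": 0, "z": 0.17, "turn": 0}
  ]
}}

```text
t: 43.75
tool_pos: [0.4585, 0.0783, 0.1853]
tool_rot: [3.141, -0.079, -0.004]
contact_force: [0.3, -0.5, 0.1]
opening: 0.009
grip_force: 78.4
```

Request:
{"fn": "carry_out", "kwargs": {
  "moves": [
    {"x": 0, "y": 0, "z": 0, "turn": 0},
    {"x": 0, "y": -0.2, "z": 0, "turn": 0},
    {"x": 0, "y": -0.4, "z": 0, "turn": 0},
    {"x": 0, "y": -0.4, "z": 0, "turn": 0},
    {"x": 0, "y": -0.4, "z": 0, "turn": 0},
    {"x": 0, "y": -0.4, "z": 0, "turn": 0},
    {"x": 0, "y": -0.3, "z": 0, "turn": 0},
    {"x": 0, "y": -0.15, "z": 0, "turn": 0}
  ]
}}

```text
t: 44.55
tool_pos: [0.4621, 0.1355, 0.1873]
tool_rot: [-3.141, 0.077, 0.0]
contact_force: [0.5, -0.4, -1.2]
opening: 0.0095
grip_force: 78.3
```

```bash
python3 - <<'E'
from h import *
print(go((*(A+.095*s+[.0015,0]),.1645),1.52-np.pi/2))
o=ctrl.get_obs(); print(o['opening'],o['grip_force'],o['contact_force'],o['wrist_torque'],o['t'])
marks('wrist',['hook_1','paddle_a_mid'],.13); snap('wrist','w14.png')
E
```

```text
('tcp', array([0.4621, 0.1355, 0.1873]), 'yaw', np.float64(-0.049), 'tilt', np.float64(0.01), 'units', array([-0.02, -0.  ,  0.91]), 'turn', np.float64(0.002))
0.009492382822325045 78.34358811378479 [ 0.47174071 -0.39285301 -1.19302887] [-0.07450149  0.04960427 -0.02126444] 44.55
wrist hook_1 [312. 263.] 0.74 [0.4652 0.1422]
wrist hook_1 [ 89. 390.] 0.61 [0.3949 0.2716]
```

Request:
{"fn": "carry_out", "kwargs": {
  "moves": [
    {"x": 0.04, "y": 0, "z": 0.12, "turn": 0},
    {"x": 0, "y": 0, "z": 0.15, "turn": 0},
    {"x": 0, "y": 0, "z": 0.15, "turn": 0},
    {"x": 0, "y": 0, "z": 0.15, "turn": 0},
    {"x": 0, "y": 0, "z": 0.1, "turn": 0},
    {"x": 0, "y": 0, "z": 0.1, "turn": 0},
    {"x": 0, "y": 0, "z": 0.1, "turn": 0},
    {"x": 0, "y": 0, "z": 0, "turn": 0}
  ]
}}

```text
t: 45.55
tool_pos: [0.4629, 0.1345, 0.1652]
tool_rot: [3.141, -0.079, -0.001]
contact_force: [0.1, -0.5, -1.0]
opening: 0.009
grip_force: 78.4
```

```bash
python3 - <<'E'
from h import *
o=ctrl.get_obs(); print(o['tool_pos'],o['opening'],o['grip_force'],o['contact_force'],o['wrist_torque'],o['t'])
E
```

```text
[0.46292217 0.13452827 0.1651612 ] 0.008995922085893636 78.38639974594116 [ 0.09585281 -0.52945529 -1.04626817] [ 0.02514743  0.05512879 -0.01091949] 45.55
```

No contact anywhere; the notch is about 1 mm above the peg. Lowering slightly and releasing.

Request:
{"fn": "carry_out", "kwargs": {
  "moves": [
    {"x": 0, "y": 0, "z": 0.04, "turn": 0},
    {"x": 0, "y": 0, "z": 0, "turn": 0},
    {"x": 0, "y": 0, "z": 0, "turn": 0},
    {"x": 0, "y": 0, "z": 0, "turn": 0},
    {"x": 0, "y": 0, "z": 0, "turn": 0},
    {"x": 0, "y": 0, "z": 0, "turn": 0},
    {"x": 0, "y": 0, "z": 0, "turn": 0},
    {"x": 0, "y": 0, "z": 0, "turn": 0}
  ],
  "grip": 22
}}

```text
t: 46.35
tool_pos: [0.4631, 0.1345, 0.1645]
tool_rot: [3.141, -0.079, -0.0]
contact_force: [-0.2, -1.0, -0.4]
opening: 0.0218
grip_force: 0.0
```

Request:
{"fn": "carry_out", "kwargs": {
  "moves": [
    {"x": 0, "y": 0, "z": -0.2, "turn": 0},
    {"x": 0, "y": 0, "z": -0.3, "turn": 0},
    {"x": 0, "y": 0, "z": -0.5, "turn": 0},
    {"x": 0, "y": 0, "z": -0.7, "turn": 0},
    {"x": 0, "y": 0, "z": -0.9, "turn": 0},
    {"x": 0, "y": 0, "z": -1, "turn": 0},
    {"x": 0, "y": 0, "z": -1, "turn": 0},
    {"x": 0, "y": 0, "z": -0.9, "turn": 0}
  ]
}}

```text
t: 47.15
tool_pos: [0.4634, 0.1346, 0.3049]
tool_rot: [-3.14, 0.079, -0.004]
contact_force: [-0.5, 1.0, -0.5]
opening: 0.0222
grip_force: 0.0
```

```bash
python3 - <<'E'
from h import *
print(go((*A,.30),1.52+2*np.pi/3-np.pi),ctrl.get_obs()['t'])
marks('wrist',['paddle_a_mid','hook_1']); marks('side',['paddle_a_mid']); marks('scene',['paddle_a_mid'])
E
```

```text
('tcp', array([0.4634, 0.1346, 0.3049]), 'yaw', np.float64(-0.05), 'tilt', np.float64(0.14), 'units', array([-0.13, -3.84,  0.2 ]), 'turn', np.float64(-0.523)) 47.15
wrist hook_1 [267. 300.] 0.9 [0.388  0.1886]
wrist hook_1 [317. 212.] 0.85 [0.4619 0.1419]
side paddle_a_mid [376. 260.] 0.84 [0.5568 0.1779]
side paddle_a_mid [412. 245.] 0.5 [0.5566 0.3085]
scene paddle_a_mid [368. 236.] 0.65 [0.5614 0.1705]
```

```bash
cat >> h.py <<'E'
def seg(file,xyz,tols=(2,3,5,8),o=None):
    o=o or ctrl.get_obs(); im=cv2.imread('pics/'+file); px=proj('wrist',xyz,o); print('px',np.round(px),im[int(px[1]),int(px[0])])
    for tol in tols:
        m=np.zeros((482,642),np.uint8); cv2.floodFill(im.copy(),m,(int(px[0]),int(px[1])),0,(tol,)*3,(tol,)*3,4|(255<<8)|cv2.FLOODFILL_MASK_ONLY)
        q=np.argwhere(m[1:-1,1:-1]>0)[:,::-1].astype(np.float32)
        c=cv2.boxPoints(cv2.minAreaRect(q)); W=np.array([atz('wrist',p,xyz[2],o)[:2] for p in c]); e=W[1]-W[0],W[2]-W[1]; l=max(e,key=np.linalg.norm)
        print(tol,len(q),'centre',np.round(W.mean(0),4),'sizes',np.round([np.linalg.norm(x) for x in e],4),'ang',round(np.degrees(np.arctan2(l[1],l[0]))%180,1))
E
python3 - <<'E'
from h import *
snap('wrist','w15.png'); 
for x in ([.463,.1345,.2035],): seg('w15.png',x)
for c in ('wrist','side','scene'):
    ctrl.get_image(c); print(c,[(np.round(r['rect']),round(r['confidence'],2)) for r in ctrl.look_for(c,'paddle_a_mid')])
print(proj('side',[.461,.136,.124]),proj('scene',[.461,.136,.124]),proj('wrist',[.461,.136,.124]))
E
```

```text
px [325. 242.] [113 121 120]
2 848 centre [0.4623 0.1341] sizes [0.0309 0.0094] ang 176.8
3 849 centre [0.4623 0.1341] sizes [0.0094 0.0309] ang 177.4
5 928 centre [0.462  0.1341] sizes [0.0105 0.0315] ang 177.5
8 129799 centre [0.4347 0.1395] sizes [0.3184 0.3213] ang 87.2
wrist [(array([304., 159.,  50., 109.]), 0.5)]
side [(array([358., 231.,  29.,  61.]), 0.59)]
scene [(array([351., 226.,  32.,  41.]), 0.88)]
[336.02092012 249.95734793] [321.87189215 230.42502919] [324.10851824 212.57357053]
```

The bead rectangle (31 × 9 mm) is at the hung height z = 0.2035, so paddle 2 hangs upright on hook 4. Next the knob: +120° to rotor 240°.

Request:
{"fn": "carry_out", "kwargs": {
  "moves": [
    {"x": -0.13, "y": -0.3, "z": -0.2, "turn": 0},
    {"x": 0, "y": -0.7, "z": 0, "turn": 0},
    {"x": 0, "y": -0.7, "z": 0, "turn": 0},
    {"x": 0, "y": -0.7, "z": 0, "turn": 0},
    {"x": 0, "y": -0.7, "z": 0, "turn": 0},
    {"x": 0, "y": -0.74, "z": 0, "turn": 0},
    {"x": 0, "y": 0, "z": 0, "turn": -0.1},
    {"x": 0, "y": 0, "z": 0, "turn": -0.15}
  ],
  "grip": 50
}}

```text
t: 48.65
tool_pos: [0.4644, 0.2317, 0.3074]
tool_rot: [-3.125, -0.324, -0.0]
contact_force: [-0.1, -0.4, 0.7]
opening: 0.0499
grip_force: 0.0
```

Request:
{"fn": "carry_out", "kwargs": {
  "moves": [
    {"x": 0, "y": 0, "z": 0, "turn": -0.15},
    {"x": 0, "y": 0, "z": 0, "turn": -0.12},
    {"x": 0, "y": 0, "z": 0.5, "turn": 0},
    {"x": 0, "y": 0, "z": 0.8, "turn": 0},
    {"x": 0, "y": 0, "z": 0.8, "turn": 0},
    {"x": 0, "y": 0, "z": 0.5, "turn": 0},
    {"x": 0, "y": 0, "z": 0.2, "turn": 0},
    {"x": 0, "y": 0, "z": 0, "turn": 0}
  ]
}}

```text
t: 49.45
tool_pos: [0.4643, 0.2305, 0.2362]
tool_rot: [3.056, 0.73, -0.002]
contact_force: [-0.3, -0.6, 0.9]
opening: 0.0505
grip_force: 0.0
```

Request:
{"fn": "carry_out", "kwargs": {
  "moves": [
    {"x": 0, "y": 0, "z": 0, "turn": 0},
    {"x": 0, "y": 0, "z": 0, "turn": 0},
    {"x": 0, "y": 0, "z": 0, "turn": 0},
    {"x": 0, "y": 0, "z": 0, "turn": 0},
    {"x": 0, "y": 0, "z": 0, "turn": 0},
    {"x": 0, "y": 0, "z": 0, "turn": 0},
    {"x": 0, "y": 0, "z": 0, "turn": 0},
    {"x": 0, "y": 0, "z": 0, "turn": 0}
  ],
  "grip": 5,
  "newtons": 50
}}

```text
t: 50.25
tool_pos: [0.4653, 0.2307, 0.2384]
tool_rot: [-3.055, -0.731, -0.003]
contact_force: [-0.4, -0.1, 5.1]
opening: 0.0124
grip_force: 51.6
```

```bash
python3 - <<'E'
from h import *
print(go((*A,.239),1.52+2*np.pi/3-np.pi)); o=ctrl.get_obs();print(o['opening'],o['contact_force'],o['q'][5])
E
```

```text
('tcp', array([0.4653, 0.2307, 0.2384]), 'yaw', np.float64(0.47), 'tilt', np.float64(0.12), 'units', array([-0.01,  0.  , -0.02]), 'turn', np.float64(-0.003))
0.01240380081832943 [-0.43874497 -0.10721825  5.1154419 ] 1.4181021624495347
```

Request:
{"fn": "carry_out", "kwargs": {
  "moves": [
    {"x": 0, "y": 0, "z": 0, "turn": -0.03},
    {"x": 0, "y": 0, "z": 0, "turn": -0.06},
    {"x": 0, "y": 0, "z": 0, "turn": -0.08},
    {"x": 0, "y": 0, "z": 0, "turn": -0.08},
    {"x": 0, "y": 0, "z": 0, "turn": -0.08},
    {"x": 0, "y": 0, "z": 0, "turn": -0.08},
    {"x": 0, "y": 0, "z": 0, "turn": -0.08},
    {"x": 0, "y": 0, "z": 0, "turn": -0.08}
  ]
}}

```text
t: 51.05
tool_pos: [0.4652, 0.2309, 0.2384]
tool_rot: [2.724, 1.565, 0.003]
contact_force: [-0.3, -0.3, 5.9]
opening: 0.0119
grip_force: 51.7
```

Request:
{"fn": "carry_out", "kwargs": {
  "moves": [
    {"x": 0, "y": 0, "z": 0, "turn": -0.08},
    {"x": 0, "y": 0, "z": 0, "turn": -0.08},
    {"x": 0, "y": 0, "z": 0, "turn": -0.08},
    {"x": 0, "y": 0, "z": 0, "turn": -0.08},
    {"x": 0, "y": 0, "z": 0, "turn": -0.08},
    {"x": 0, "y": 0, "z": 0, "turn": -0.08},
    {"x": 0, "y": 0, "z": 0, "turn": -0.08},
    {"x": 0, "y": 0, "z": 0, "turn": -0.08}
  ]
}}

```text
t: 51.85
tool_pos: [0.4649, 0.2309, 0.2384]
tool_rot: [2.093, 2.342, 0.002]
contact_force: [-1.5, -0.7, 6.3]
opening: 0.0117
grip_force: 51.8
```

Request:
{"fn": "carry_out", "kwargs": {
  "moves": [
    {"x": 0, "y": 0, "z": 0, "turn": -0.08},
    {"x": 0, "y": 0, "z": 0, "turn": -0.08},
    {"x": 0, "y": 0, "z": 0, "turn": -0.08},
    {"x": 0, "y": 0, "z": 0, "turn": -0.08},
    {"x": 0, "y": 0, "z": 0, "turn": -0.08},
    {"x": 0, "y": 0, "z": 0, "turn": -0.08},
    {"x": 0, "y": 0, "z": 0, "turn": -0.08},
    {"x": 0, "y": 0, "z": 0, "turn": -0.08}
  ]
}}

```text
t: 52.65
tool_pos: [0.4648, 0.2308, 0.2384]
tool_rot: [1.25, 2.882, 0.001]
contact_force: [-2.2, -0.1, 6.6]
opening: 0.0122
grip_force: 51.9
```

Request:
{"fn": "carry_out", "kwargs": {
  "moves": [
    {"x": 0, "y": 0, "z": 0, "turn": -0.08},
    {"x": 0, "y": 0, "z": 0, "turn": -0.07},
    {"x": 0, "y": 0, "z": 0, "turn": -0.04},
    {"x": 0, "y": 0, "z": 0, "turn": -0.02},
    {"x": 0, "y": 0, "z": 0, "turn": 0},
    {"x": 0, "y": 0, "z": 0, "turn": 0},
    {"x": 0, "y": 0, "z": 0, "turn": 0},
    {"x": 0, "y": 0, "z": 0, "turn": 0}
  ]
}}

```text
t: 53.45
tool_pos: [0.4647, 0.2308, 0.2384]
tool_rot: [0.946, 2.996, 0.001]
contact_force: [-2.7, -0.5, 6.7]
opening: 0.0123
grip_force: 51.9
```

```bash
python3 - <<'E'
from h import *
print(go((*A,.239),1.52+4*np.pi/3-np.pi)); o=ctrl.get_obs();print(o['opening'],o['contact_force'],o['wrist_torque'],o['q'][5],o['t'])
marks('side',['paddle_a_mid']); marks('scene',['paddle_a_mid','shield'])
E
```

```text
('tcp', array([0.4647, 0.2308, 0.2384]), 'yaw', np.float64(2.53), 'tilt', np.float64(0.04), 'units', array([-0.02, -0.  , -0.03]), 'turn', np.float64(-0.037))
0.01228550650585565 [-2.65879926 -0.45547416  6.72719348] [-0.05366574  0.4732909  -0.00900042] -0.6419515829982476 53.45
side paddle_a_mid [393. 233.] 0.63 [0.478  0.3226]
scene paddle_a_mid [365. 186.] 0.4 [0.4802 0.3319]
scene shield [320. 180.] 0.67 [0.3684 0.2975]
```

Request:
{"fn": "carry_out", "kwargs": {
  "moves": [
    {"x": 0, "y": 0, "z": 0, "turn": 0},
    {"x": 0, "y": 0, "z": 0, "turn": 0},
    {"x": 0, "y": 0, "z": 0, "turn": 0},
    {"x": 0, "y": 0, "z": -0.6, "turn": 0},
    {"x": 0, "y": 0, "z": -0.9, "turn": 0},
    {"x": 0, "y": 0, "z": -0.9, "turn": 0},
    {"x": 0, "y": 0, "z": -0.9, "turn": 0},
    {"x": 0, "y": 0, "z": -0.7, "turn": 0}
  ],
  "grip": 50
}}

```text
t: 54.5
tool_pos: [0.465, 0.2307, 0.3398]
tool_rot: [0.945, 2.994, 0.002]
contact_force: [0.3, -0.3, -0.1]
opening: 0.05
grip_force: 0.0
```

Request:
{"fn": "carry_out", "kwargs": {
  "moves": [
    {"x": 0, "y": 0, "z": 0, "turn": 0.1},
    {"x": 0, "y": 0, "z": 0, "turn": 0.15},
    {"x": 0, "y": 0, "z": 0, "turn": 0.15},
    {"x": 0, "y": 0, "z": 0, "turn": 0.15},
    {"x": 0, "y": 0, "z": 0, "turn": 0.15},
    {"x": 0, "y": 0, "z": 0, "turn": 0.11},
    {"x": -0.8, "y": 0.07, "z": 0, "turn": 0},
    {"x": -1, "y": 0.09, "z": 0, "turn": 0}
  ],
  "grip": 40
}}

```text
t: 55.3
tool_pos: [0.4753, 0.1868, 0.3377]
tool_rot: [2.048, 2.383, 0.001]
contact_force: [0.2, 0.3, 0.8]
opening: 0.0399
grip_force: 0.0
```

Request:
{"fn": "carry_out", "kwargs": {
  "moves": [
    {"x": -1, "y": 0.09, "z": 0, "turn": 0},
    {"x": -1, "y": 0.09, "z": 0, "turn": 0},
    {"x": -1, "y": 0.09, "z": 0, "turn": 0},
    {"x": -1, "y": 0.09, "z": 0, "turn": 0},
    {"x": -1, "y": 0.09, "z": 0, "turn": 0},
    {"x": -1, "y": 0.09, "z": 0, "turn": 0},
    {"x": -1, "y": 0.09, "z": 0, "turn": 0},
    {"x": -1, "y": 0.09, "z": 0, "turn": 0}
  ]
}}

```text
t: 56.1
tool_pos: [0.523, -0.0095, 0.3377]
tool_rot: [2.05, 2.38, 0.0]
contact_force: [-0.9, -0.5, 0.2]
opening: 0.0401
grip_force: 0.0
```

Request:
{"fn": "carry_out", "kwargs": {
  "moves": [
    {"x": -1, "y": 0.09, "z": 0.2, "turn": 0},
    {"x": -1, "y": 0.09, "z": 0.2, "turn": 0},
    {"x": -1, "y": 0.09, "z": 0.2, "turn": 0},
    {"x": -1, "y": 0.09, "z": 0.2, "turn": 0},
    {"x": -1, "y": 0.09, "z": 0.2, "turn": 0},
    {"x": -1, "y": 0.09, "z": 0.2, "turn": 0},
    {"x": -1, "y": 0.09, "z": 0.2, "turn": 0},
    {"x": -0.7, "y": 0.09, "z": 0.2, "turn": 0}
  ]
}}

```text
t: 56.9
tool_pos: [0.5694, -0.1977, 0.2972]
tool_rot: [2.051, 2.38, -0.0]
contact_force: [1.2, -0.7, -0.5]
opening: 0.0399
grip_force: 0.0
```

Request:
{"fn": "carry_out", "kwargs": {
  "moves": [
    {"x": 0, "y": 0, "z": 0, "turn": 0},
    {"x": 0, "y": 0, "z": 0, "turn": 0},
    {"x": 0, "y": 0, "z": 0, "turn": 0},
    {"x": 0, "y": 0, "z": 0, "turn": 0},
    {"x": 0, "y": 0, "z": 0, "turn": 0},
    {"x": 0, "y": 0, "z": 0, "turn": 0},
    {"x": 0, "y": 0, "z": 0, "turn": 0},
    {"x": 0, "y": 0, "z": 0, "turn": 0}
  ]
}}

```text
t: 57.7
tool_pos: [0.5692, -0.196, 0.2971]
tool_rot: [2.05, 2.381, 0.0]
contact_force: [0.3, 0.9, -0.1]
opening: 0.0401
grip_force: 0.0
```

```bash
python3 - <<'E'
from h import *
print(go((.569,-.198,.30),np.radians(98.5)),ctrl.get_obs()['t'])
p=fit(None,(.569,-.198),np.radians(98.5),'w16.png')
seg('w16.png',[p[0],p[1],.16]); seg('w16.png',[.569,-.198,.16],(3,))
marks('wrist',['paddle_a_mid'],.08)
marks('side',['paddle_a_mid'],.08); marks('scene',['paddle_a_mid'],.08)
E
```

```text
('tcp', array([ 0.5692, -0.196 ,  0.2971]), 'yaw', np.float64(1.72), 'tilt', np.float64(0.0), 'units', array([-0.08, -0.02, -0.12]), 'turn', np.float64(0.001)) 57.7
fit [ 0.569  -0.198   1.7191] 98.5 34.8 [85. 76. 69. 73.]
px [326. 225.] [139 149 148]
2 571 centre [ 0.5689 -0.1979] sizes [0.0081 0.0307] ang 98.8
3 616 centre [ 0.5686 -0.1979] sizes [0.0088 0.0307] ang 98.8
5 674 centre [ 0.569  -0.1982] sizes [0.0095 0.0315] ang 98.8
8 689 centre [ 0.5689 -0.1979] sizes [0.0095 0.0321] ang 98.8
px [326. 225.] [139 149 148]
3 616 centre [ 0.5686 -0.1979] sizes [0.0088 0.0307] ang 98.8
side paddle_a_mid [337. 250.] 0.72 [0.4024 0.1925]
side paddle_a_mid [395. 231.] 0.68 [0.4143 0.4081]
scene paddle_a_mid [365. 184.] 0.47 [0.4563 0.3919]
```

The bead of p3 is measured at (0.5689, -0.1979), 98.8°. Grasping it.

Request:
{"fn": "carry_out", "kwargs": {
  "moves": [
    {"x": -0.07, "y": -0.02, "z": 0.5, "turn": 0},
    {"x": 0, "y": 0, "z": 0.9, "turn": 0},
    {"x": 0, "y": 0, "z": 0.9, "turn": 0},
    {"x": 0, "y": 0, "z": 0.9, "turn": 0},
    {"x": 0, "y": 0, "z": 0.9, "turn": 0},
    {"x": 0, "y": 0, "z": 0.9, "turn": 0},
    {"x": 0, "y": 0, "z": 0.7, "turn": 0},
    {"x": 0, "y": 0, "z": 0.5, "turn": 0}
  ]
}}

```text
t: 58.85
tool_pos: [0.5681, -0.1976, 0.1396]
tool_rot: [-2.048, -2.379, 0.001]
contact_force: [-0.1, 0.1, 1.1]
opening: 0.0399
grip_force: 0.0
```

Request:
{"fn": "carry_out", "kwargs": {
  "moves": [
    {"x": 0, "y": 0, "z": 0.4, "turn": 0},
    {"x": 0, "y": 0, "z": 0.3, "turn": 0},
    {"x": 0, "y": 0, "z": 0.2, "turn": 0},
    {"x": 0, "y": 0, "z": 0, "turn": 0},
    {"x": 0, "y": 0, "z": 0, "turn": 0},
    {"x": 0, "y": 0, "z": 0, "turn": 0},
    {"x": 0, "y": 0, "z": 0, "turn": 0},
    {"x": 0, "y": 0, "z": 0, "turn": 0}
  ]
}}

```text
t: 59.65
tool_pos: [0.5692, -0.198, 0.12]
tool_rot: [2.049, 2.38, 0.0]
contact_force: [0.1, 0.3, -0.6]
opening: 0.0399
grip_force: 0.0
```

Request:
{"fn": "carry_out", "kwargs": {
  "moves": [
    {"x": 0, "y": 0, "z": 0, "turn": 0},
    {"x": 0, "y": 0, "z": 0, "turn": 0},
    {"x": 0, "y": 0, "z": 0, "turn": 0},
    {"x": 0, "y": 0, "z": 0, "turn": 0},
    {"x": 0, "y": 0, "z": 0, "turn": 0},
    {"x": 0, "y": 0, "z": 0, "turn": 0},
    {"x": 0, "y": 0, "z": 0, "turn": 0},
    {"x": 0, "y": 0, "z": 0, "turn": 0}
  ],
  "grip": 3,
  "newtons": 80
}}

```text
t: 60.45
tool_pos: [0.5691, -0.198, 0.1197]
tool_rot: [2.05, 2.38, 0.0]
contact_force: [-0.9, -0.7, 1.6]
opening: 0.0096
grip_force: 77.7
```

```bash
python3 - <<'E'
from h import *
o=ctrl.get_obs(); print(go((.5689,-.1979,.119),1.724),o['opening'],o['contact_force'],o['q'])
ang=1.52-np.pi/2
print('path',go((*(A+.15*s+[.0015,0]),.289),ang))
E
```

```text
('tcp', array([ 0.5691, -0.198 ,  0.1197]), 'yaw', np.float64(1.72), 'tilt', np.float64(0.02), 'units', array([ 0.01, -0.01,  0.03]), 'turn', np.float64(-0.004)) 0.00963453882555385 [-0.91420286 -0.7476328   1.56062995] [-4.58309304e-01  9.27266811e-02  1.76311345e+00 -1.91708265e-05
  1.28547668e+00 -6.07292083e-01]
path ('tcp', array([ 0.5691, -0.198 ,  0.1197]), 'yaw', np.float64(1.72), 'tilt', np.float64(0.02), 'units', array([11.68, -2.7 , -6.77]), 'turn', np.float64(1.771))
```

Request:
{"fn": "carry_out", "kwargs": {
  "moves": [
    {"x": 0, "y": 0, "z": -0.4, "turn": 0},
    {"x": 0, "y": 0, "z": -0.8, "turn": 0},
    {"x": 0, "y": 0, "z": -0.9, "turn": 0.1},
    {"x": 0, "y": 0, "z": -0.9, "turn": 0.15},
    {"x": 0, "y": 0, "z": -0.9, "turn": 0.15},
    {"x": 0, "y": 0, "z": -0.9, "turn": 0.15},
    {"x": 0, "y": 0, "z": -0.9, "turn": 0.15},
    {"x": 0, "y": 0, "z": -0.9, "turn": 0.15}
  ]
}}

```text
t: 61.25
tool_pos: [0.5687, -0.1978, 0.2856]
tool_rot: [-2.853, -1.315, 0.0]
contact_force: [0.7, -0.3, -0.8]
opening: 0.0098
grip_force: 78.1
```

Request:
{"fn": "carry_out", "kwargs": {
  "moves": [
    {"x": 0, "y": 0, "z": -0.2, "turn": 0.15},
    {"x": 0, "y": 0, "z": 0, "turn": 0.15},
    {"x": 0, "y": 0, "z": 0, "turn": 0.15},
    {"x": 0, "y": 0, "z": 0, "turn": 0.15},
    {"x": 0, "y": 0, "z": 0, "turn": 0.15},
    {"x": 0, "y": 0, "z": 0, "turn": 0.15},
    {"x": 0, "y": 0, "z": 0, "turn": 0.02},
    {"x": -0.3, "y": -0.6, "z": 0, "turn": 0}
  ]
}}

```text
t: 62.05
tool_pos: [0.5622, -0.1832, 0.2894]
tool_rot: [3.14, -0.078, -0.001]
contact_force: [0.1, 0.6, -1.2]
opening: 0.01
grip_force: 78.1
```

Request:
{"fn": "carry_out", "kwargs": {
  "moves": [
    {"x": -0.4, "y": -0.9, "z": 0, "turn": 0},
    {"x": -0.4, "y": -0.9, "z": 0, "turn": 0},
    {"x": -0.4, "y": -0.9, "z": 0, "turn": 0},
    {"x": -0.4, "y": -0.9, "z": 0, "turn": 0},
    {"x": -0.4, "y": -0.9, "z": 0, "turn": 0},
    {"x": -0.4, "y": -0.9, "z": 0, "turn": 0},
    {"x": -0.4, "y": -0.9, "z": 0, "turn": 0},
    {"x": -0.4, "y": -0.9, "z": 0, "turn": 0}
  ]
}}

```text
t: 62.85
tool_pos: [0.4902, 0.0029, 0.2896]
tool_rot: [-3.14, 0.074, 0.0]
contact_force: [-0.1, -0.3, -1.2]
opening: 0.0099
grip_force: 78.1
```

Request:
{"fn": "carry_out", "kwargs": {
  "moves": [
    {"x": -0.4, "y": -0.9, "z": 0, "turn": 0},
    {"x": -0.4, "y": -0.9, "z": 0, "turn": 0},
    {"x": -0.4, "y": -0.8, "z": 0, "turn": 0},
    {"x": -0.26, "y": -0.5, "z": 0, "turn": 0},
    {"x": 0, "y": 0, "z": 0, "turn": 0},
    {"x": 0, "y": 0, "z": 0, "turn": 0},
    {"x": 0, "y": 0, "z": 0, "turn": 0},
    {"x": 0, "y": 0, "z": 0, "turn": 0}
  ]
}}

```text
t: 63.65
tool_pos: [0.459, 0.0797, 0.2895]
tool_rot: [3.14, -0.08, -0.0]
contact_force: [-0.3, -0.8, -1.3]
opening: 0.0097
grip_force: 78.1
```

```bash
python3 - <<'E'
from h import *
o=ctrl.get_obs(); print(go((*(A+.15*s+[.0015,0]),.187),1.52-np.pi/2),o['opening'],o['t'])
im=snap('wrist','w17.png'); b=cv2.cvtColor(im,cv2.COLOR_RGB2GRAY)
t=cv2.imread('pics/w7.png',0)[330:470,290:360]
_,v,_,l=cv2.minMaxLoc(cv2.matchTemplate(b[310:480,270:380],t,cv2.TM_CCOEFF_NORMED)); print('held',v,l)
# slot occupancy: compare the slot region with the picture taken with hook 4 free there (w13)
ref=cv2.imread('pics/w13.png',0); old=cv2.imread('pics/w7.png',0)
P=[proj('wrist',[*(A+r*s),z],o) for r in (.075,.12) for z in (.05,.2)]; P=np.array(P); x0,y0=P.min(0).astype(int)-25; x1,y1=P.max(0).astype(int)+25
print((x0,y0,x1,y1),'diff to w13',cv2.absdiff(b,ref)[y0:y1,x0:x1].mean(),'w7-w13',cv2.absdiff(old,ref)[y0:y1,x0:x1].mean())
for r in (.085,.095,.104): seg('w17.png',[*(A+r*s),.2035],(3,),o)
marks('wrist',['hook_1','paddle_a_mid'])
print([(np.round(r['rect']),round(r['confidence'],2)) for r in ctrl.look_for('wrist','paddle_a_mid')])
E
```

```text
('tcp', array([0.459 , 0.0797, 0.2895]), 'yaw', np.float64(-0.051), 'tilt', np.float64(0.02), 'units', array([-0.01, -0.04,  4.1 ]), 'turn', np.float64(-0.0)) 0.009728127026513725 63.65
held 0.9869688749313354 (20, 20)
(np.int64(169), np.int64(170), np.int64(317), np.int64(274)) diff to w13 15.883835758835758 w7-w13 33.09764812889813
px [210. 252.] [75 73 73]
3 3403 centre [0.4596 0.1486] sizes [0.0592 0.03  ] ang 87.1
px [228. 252.] [76 74 74]
3 3403 centre [0.4596 0.1486] sizes [0.0592 0.03  ] ang 87.1
px [244. 252.] [78 75 75]
3 3403 centre [0.4596 0.1486] sizes [0.0592 0.03  ] ang 87.1
wrist hook_1 [196. 307.] 0.93 [0.387  0.1889]
wrist hook_1 [245. 218.] 0.73 [0.4593 0.1405]
wrist hook_1 [ 10. 216.] 0.64 [0.4691 0.3172]
[(array([  4., 162.,  68.,  58.]), 0.72), (array([514., 206.,  72.,  57.]), 0.39)]
```

The slot is free (no bead-sized patch there) and the paddle is still held properly. The hook mark reads about 2 mm lower in x this time, so I'll correct slightly. Descending.

Request:
{"fn": "carry_out", "kwargs": {
  "moves": [
    {"x": -0.06, "y": 0, "z": 0.3, "turn": 0},
    {"x": 0, "y": 0, "z": 0.6, "turn": 0},
    {"x": 0, "y": 0, "z": 0.6, "turn": 0},
    {"x": 0, "y": 0, "z": 0.7, "turn": 0},
    {"x": 0, "y": 0, "z": 0.7, "turn": 0},
    {"x": 0, "y": 0, "z": 0.6, "turn": 0},
    {"x": 0, "y": 0, "z": 0.4, "turn": 0},
    {"x": 0, "y": 0, "z": 0.2, "turn": 0}
  ]
}}

```text
t: 64.7
tool_pos: [0.4565, 0.0805, 0.1852]
tool_rot: [3.141, -0.079, -0.004]
contact_force: [-0.5, -0.3, -1.3]
opening: 0.0095
grip_force: 78.1
```

Request:
{"fn": "carry_out", "kwargs": {
  "moves": [
    {"x": 0, "y": 0, "z": 0, "turn": 0},
    {"x": 0, "y": -0.2, "z": 0, "turn": 0},
    {"x": 0, "y": -0.4, "z": 0, "turn": 0},
    {"x": 0, "y": -0.4, "z": 0, "turn": 0},
    {"x": 0, "y": -0.4, "z": 0, "turn": 0},
    {"x": 0, "y": -0.4, "z": 0, "turn": 0},
    {"x": 0, "y": -0.3, "z": 0, "turn": 0},
    {"x": 0, "y": -0.15, "z": 0, "turn": 0}
  ]
}}

```text
t: 65.5
tool_pos: [0.4601, 0.1376, 0.187]
tool_rot: [-3.141, 0.077, 0.0]
contact_force: [-0.6, 0.4, -0.8]
opening: 0.0098
grip_force: 78.1
```

```bash
python3 - <<'E'
from h import *
print(go((*(A+.095*s),.1645),1.52-np.pi/2))
o=ctrl.get_obs(); print(o['opening'],o['grip_force'],o['contact_force'],o['wrist_torque'],o['t'])
im=snap('wrist','w18.png'); marks('wrist',['hook_1','paddle_a_mid'],.13)
# shift of the peg relative to the hook-4 picture, taken at nearly the same pose (w14)
a=cv2.imread('pics/w14.png',0); b=cv2.cvtColor(im,cv2.COLOR_RGB2GRAY)
for x in (345,355,362): print(x,a[270:315,x].tolist(),'\n   ',b[270:315,x].tolist())
E
```

```text
('tcp', array([0.4601, 0.1376, 0.187 ]), 'yaw', np.float64(-0.049), 'tilt', np.float64(0.01), 'units', array([0.01, 0.08, 0.9 ]), 'turn', np.float64(0.002))
0.009790970169120236 78.0907666683197 [-0.5837782   0.44147309 -0.84335245] [-0.03751174  0.01509257 -0.04997315] 65.5
wrist hook_1 [320. 259.] 0.64 [0.465  0.1403]
345 [76, 75, 76, 76, 76, 75, 79, 85, 87, 90, 92, 98, 99, 94, 90, 88, 86, 83, 87, 91, 90, 91, 92, 92, 91, 88, 84, 84, 81, 79, 81, 76, 75, 73, 70, 70, 66, 65, 65, 62, 60, 61, 57, 55, 54] 
    [78, 77, 77, 82, 86, 90, 92, 93, 101, 100, 96, 92, 90, 87, 85, 90, 93, 93, 93, 94, 95, 94, 93, 92, 92, 91, 91, 91, 92, 94, 88, 72, 65, 65, 63, 63, 60, 59, 56, 55, 54, 55, 52, 51, 49]
355 [76, 78, 77, 78, 77, 77, 82, 86, 89, 90, 94, 99, 99, 95, 92, 89, 88, 85, 92, 85, 90, 100, 100, 83, 70, 72, 71, 71, 70, 68, 70, 77, 82, 83, 82, 81, 82, 81, 81, 80, 80, 80, 79, 80, 80] 
    [79, 79, 78, 82, 86, 90, 92, 95, 101, 101, 97, 93, 91, 89, 86, 92, 97, 87, 84, 96, 104, 90, 72, 69, 70, 71, 71, 71, 70, 71, 72, 78, 83, 83, 83, 83, 83, 83, 83, 82, 83, 82, 81, 81, 81]
362 [181, 177, 173, 173, 177, 127, 76, 79, 79, 80, 80, 80, 80, 80, 79, 79, 80, 79, 80, 83, 85, 87, 89, 89, 90, 89, 89, 87, 81, 72, 70, 70, 71, 70, 69, 68, 68, 68, 68, 69, 68, 67, 67, 66, 58] 
    [182, 184, 139, 88, 86, 90, 93, 96, 101, 103, 98, 96, 93, 91, 88, 93, 97, 85, 92, 103, 100, 82, 71, 72, 72, 72, 72, 72, 72, 72, 72, 71, 71, 71, 71, 71, 71, 71, 70, 69, 67, 67, 68, 67, 59]
```

The peg sits about 1.3 mm further toward +x relative to the tool than it did for hook 4. I'll shift x by +0.09 and lower as before.

Request:
{"fn": "carry_out", "kwargs": {
  "moves": [
    {"x": 0.09, "y": 0.06, "z": 0.1, "turn": 0},
    {"x": 0, "y": 0, "z": 0.15, "turn": 0},
    {"x": 0, "y": 0, "z": 0.15, "turn": 0},
    {"x": 0, "y": 0, "z": 0.15, "turn": 0},
    {"x": 0, "y": 0, "z": 0.1, "turn": 0},
    {"x": 0, "y": 0, "z": 0.1, "turn": 0},
    {"x": 0, "y": 0, "z": 0.1, "turn": 0},
    {"x": 0, "y": 0, "z": 0, "turn": 0}
  ]
}}

```text
t: 66.5
tool_pos: [0.4621, 0.1351, 0.1654]
tool_rot: [3.141, -0.079, -0.001]
contact_force: [0.4, -0.1, -0.6]
opening: 0.0097
grip_force: 78.1
```

```bash
python3 - <<'E'
from h import *
o=ctrl.get_obs(); print(o['tool_pos'],o['opening'],o['grip_force'],o['contact_force'],o['wrist_torque'],o['t'])
E
```

```text
[0.46206691 0.13505256 0.16538228] 0.009723904112607734 78.0976402759552 [ 0.38093407 -0.07153788 -0.62375618] [-0.04248522 -0.00244835 -0.02661372] 66.5
```

Request:
{"fn": "carry_out", "kwargs": {
  "moves": [
    {"x": 0, "y": 0, "z": 0.04, "turn": 0},
    {"x": 0, "y": 0, "z": 0, "turn": 0},
    {"x": 0, "y": 0, "z": 0, "turn": 0},
    {"x": 0, "y": 0, "z": 0, "turn": 0},
    {"x": 0, "y": 0, "z": 0, "turn": 0},
    {"x": 0, "y": 0, "z": 0, "turn": 0},
    {"x": 0, "y": 0, "z": 0, "turn": 0},
    {"x": 0, "y": 0, "z": 0, "turn": 0}
  ],
  "grip": 22
}}

```text
t: 67.3
tool_pos: [0.4623, 0.1351, 0.1648]
tool_rot: [-3.141, 0.079, 0.0]
contact_force: [0.2, -0.8, -0.1]
opening: 0.022
grip_force: 0.0
```

Request:
{"fn": "carry_out", "kwargs": {
  "moves": [
    {"x": 0, "y": 0, "z": -0.2, "turn": 0},
    {"x": 0, "y": 0, "z": -0.3, "turn": 0},
    {"x": 0, "y": 0, "z": -0.5, "turn": 0},
    {"x": 0, "y": 0, "z": -0.7, "turn": 0},
    {"x": 0, "y": 0, "z": -0.9, "turn": 0},
    {"x": 0, "y": 0, "z": -1, "turn": 0},
    {"x": 0, "y": 0, "z": -1, "turn": 0},
    {"x": 0, "y": 0, "z": -0.9, "turn": 0}
  ]
}}

```text
t: 68.1
tool_pos: [0.4625, 0.1351, 0.3052]
tool_rot: [-3.14, 0.079, -0.004]
contact_force: [0.1, -0.0, -0.8]
opening: 0.0218
grip_force: 0.0
```

```bash
python3 - <<'E'
from h import *
print(go((*A,.30),1.52+4*np.pi/3-2*np.pi),ctrl.get_obs()['t'])
o=ctrl.get_obs(); snap('wrist','w19.png'); seg('w19.png',[.462,.135,.2035],(3,5),o); marks('wrist',['paddle_a_mid'])
for c in ('side','scene'):
    ctrl.get_image(c); print(c,[(np.round(r['rect']),round(r['confidence'],2)) for r in ctrl.look_for(c,'paddle_a_mid')])
E
```

```text
('tcp', array([0.4625, 0.1351, 0.3052]), 'yaw', np.float64(-0.05), 'tilt', np.float64(0.14), 'units', array([-0.09, -3.82,  0.21]), 'turn', np.float64(0.524)) 68.1
px [326. 242.] [115 122 121]
3 849 centre [0.4619 0.1346] sizes [0.0101 0.0314] ang 177.5
5 911 centre [0.4619 0.1343] sizes [0.0107 0.0314] ang 177.5
side [(array([381., 215.,  23.,  45.]), 0.7), (array([294., 178., 155., 124.]), 0.22)]
scene [(array([355., 179.,  19.,  16.]), 0.59)]
```

All three hang; the third bead is also at the hung height. The earlier scene, side and wrist pictures showed no fourth white paddle. Now the knob: +120° to shut (360°).

Request:
{"fn": "carry_out", "kwargs": {
  "moves": [
    {"x": -0.09, "y": -0.3, "z": -0.2, "turn": 0},
    {"x": 0, "y": -0.7, "z": 0, "turn": 0},
    {"x": 0, "y": -0.7, "z": 0, "turn": 0},
    {"x": 0, "y": -0.7, "z": 0, "turn": 0},
    {"x": 0, "y": -0.7, "z": 0, "turn": 0},
    {"x": 0, "y": -0.72, "z": 0, "turn": 0},
    {"x": 0, "y": 0, "z": 0, "turn": 0.1},
    {"x": 0, "y": 0, "z": 0, "turn": 0.15}
  ],
  "grip": 50
}}

```text
t: 69.25
tool_pos: [0.4643, 0.2316, 0.3067]
tool_rot: [3.105, -0.476, -0.002]
contact_force: [0.6, 0.4, -0.3]
opening: 0.0498
grip_force: 0.0
```

Request:
{"fn": "carry_out", "kwargs": {
  "moves": [
    {"x": 0, "y": 0, "z": 0, "turn": 0.15},
    {"x": 0, "y": 0, "z": 0, "turn": 0.1},
    {"x": 0, "y": 0, "z": 0.5, "turn": 0},
    {"x": 0, "y": 0, "z": 0.8, "turn": 0},
    {"x": 0, "y": 0, "z": 0.8, "turn": 0},
    {"x": 0, "y": 0, "z": 0.5, "turn": 0},
    {"x": 0, "y": 0, "z": 0.15, "turn": 0},
    {"x": 0, "y": 0, "z": 0, "turn": 0}
  ]
}}

```text
t: 70.05
tool_pos: [0.4644, 0.2306, 0.2377]
tool_rot: [3.023, -0.852, -0.002]
contact_force: [0.5, -0.1, -0.5]
opening: 0.0501
grip_force: 0.0
```

Request:
{"fn": "carry_out", "kwargs": {
  "moves": [
    {"x": 0, "y": 0, "z": 0, "turn": 0},
    {"x": 0, "y": 0, "z": 0, "turn": 0},
    {"x": 0, "y": 0, "z": 0, "turn": 0},
    {"x": 0, "y": 0, "z": 0, "turn": 0},
    {"x": 0, "y": 0, "z": 0, "turn": 0},
    {"x": 0, "y": 0, "z": 0, "turn": 0},
    {"x": 0, "y": 0, "z": 0, "turn": 0},
    {"x": 0, "y": 0, "z": 0, "turn": 0}
  ],
  "grip": 5,
  "newtons": 50
}}

```text
t: 70.85
tool_pos: [0.4652, 0.2304, 0.2399]
tool_rot: [-3.023, 0.853, -0.002]
contact_force: [-2.5, -2.3, 5.5]
opening: 0.012
grip_force: 51.5
```

```bash
python3 - <<'E'
from h import *
print(go((*A,.239),1.52+4*np.pi/3-2*np.pi)); o=ctrl.get_obs();print(o['opening'],o['contact_force'],o['wrist_torque'],o['q'][5])
E
```

```text
('tcp', array([0.4652, 0.2304, 0.2399]), 'yaw', np.float64(-0.55), 'tilt', np.float64(0.08), 'units', array([-0.01,  0.  ,  0.04]), 'turn', np.float64(0.024))
0.012012444851554893 [-2.53868002 -2.34423931  5.50410136] [-0.39316856  0.33465302 -0.05420723] 2.4378996151949033
```

Request:
{"fn": "carry_out", "kwargs": {
  "moves": [
    {"x": 0, "y": 0, "z": 0, "turn": -0.03},
    {"x": 0, "y": 0, "z": 0, "turn": -0.06},
    {"x": 0, "y": 0, "z": 0, "turn": -0.08},
    {"x": 0, "y": 0, "z": 0, "turn": -0.08},
    {"x": 0, "y": 0, "z": 0, "turn": -0.08},
    {"x": 0, "y": 0, "z": 0, "turn": -0.08},
    {"x": 0, "y": 0, "z": 0, "turn": -0.08},
    {"x": 0, "y": 0, "z": 0, "turn": -0.08}
  ]
}}

```text
t: 71.65
tool_pos: [0.4652, 0.2306, 0.2399]
tool_rot: [-3.141, -0.036, -0.002]
contact_force: [-2.9, -1.4, 5.6]
opening: 0.0122
grip_force: 51.5
```

Request:
{"fn": "carry_out", "kwargs": {
  "moves": [
    {"x": 0, "y": 0, "z": 0, "turn": -0.08},
    {"x": 0, "y": 0, "z": 0, "turn": -0.08},
    {"x": 0, "y": 0, "z": 0, "turn": -0.08},
    {"x": 0, "y": 0, "z": 0, "turn": -0.08},
    {"x": 0, "y": 0, "z": 0, "turn": -0.08},
    {"x": 0, "y": 0, "z": 0, "turn": -0.08},
    {"x": 0, "y": 0, "z": 0, "turn": -0.08},
    {"x": 0, "y": 0, "z": 0, "turn": -0.08}
  ]
}}

```text
t: 72.45
tool_pos: [0.4652, 0.2307, 0.2399]
tool_rot: [-2.97, -1.022, -0.002]
contact_force: [-1.3, -1.1, 5.7]
opening: 0.0123
grip_force: 51.5
```

Request:
{"fn": "carry_out", "kwargs": {
  "moves": [
    {"x": 0, "y": 0, "z": 0, "turn": -0.08},
    {"x": 0, "y": 0, "z": 0, "turn": -0.08},
    {"x": 0, "y": 0, "z": 0, "turn": -0.08},
    {"x": 0, "y": 0, "z": 0, "turn": -0.08},
    {"x": 0, "y": 0, "z": 0, "turn": -0.08},
    {"x": 0, "y": 0, "z": 0, "turn": -0.08},
    {"x": 0, "y": 0, "z": 0, "turn": -0.08},
    {"x": 0, "y": 0, "z": 0, "turn": -0.08}
  ]
}}

```text
t: 73.25
tool_pos: [0.4651, 0.2308, 0.2399]
tool_rot: [2.498, 1.905, 0.002]
contact_force: [-1.7, -0.8, 5.7]
opening: 0.0123
grip_force: 51.5
```

Request:
{"fn": "carry_out", "kwargs": {
  "moves": [
    {"x": 0, "y": 0, "z": 0, "turn": -0.08},
    {"x": 0, "y": 0, "z": 0, "turn": -0.08},
    {"x": 0, "y": 0, "z": 0, "turn": -0.04},
    {"x": 0, "y": 0, "z": 0, "turn": -0.02},
    {"x": 0, "y": 0, "z": 0, "turn": 0},
    {"x": 0, "y": 0, "z": 0, "turn": 0},
    {"x": 0, "y": 0, "z": 0, "turn": 0},
    {"x": 0, "y": 0, "z": 0, "turn": 0}
  ]
}}

```text
t: 74.05
tool_pos: [0.465, 0.2308, 0.2399]
tool_rot: [2.277, 2.164, 0.002]
contact_force: [-3.1, -1.7, 5.3]
opening: 0.0124
grip_force: 51.6
```

```bash
python3 - <<'E'
from h import *
print(go((*A,.239),1.52)); o=ctrl.get_obs();print(o['opening'],o['contact_force'],o['wrist_torque'],o['q'][5],o['t'])
E
```

```text
('tcp', array([0.465 , 0.2308, 0.2399]), 'yaw', np.float64(1.52), 'tilt', np.float64(0.07), 'units', array([-0.01,  0.  ,  0.04]), 'turn', np.float64(-0.0))
0.012367009315095646 [-3.08484254 -1.69813042  5.34307603] [-0.12685734  0.52241542  0.02386258] 0.36788000028304285 74.05
```

Release, rise, and back off to the same vantage as w3, so the start can be compared with the end.

Request:
{"fn": "carry_out", "kwargs": {
  "moves": [
    {"x": 0, "y": 0, "z": 0, "turn": 0},
    {"x": 0, "y": 0, "z": 0, "turn": 0},
    {"x": 0, "y": 0, "z": 0, "turn": 0},
    {"x": 0, "y": 0, "z": -0.6, "turn": 0},
    {"x": 0, "y": 0, "z": -0.9, "turn": 0},
    {"x": 0, "y": 0, "z": -0.9, "turn": 0},
    {"x": 0, "y": 0, "z": -1, "turn": 0},
    {"x": 0, "y": 0, "z": -1, "turn": 0}
  ],
  "grip": 55
}}

```text
t: 74.85
tool_pos: [0.4649, 0.2306, 0.3507]
tool_rot: [2.277, 2.164, 0.002]
contact_force: [0.7, 0.7, 0.0]
opening: 0.055
grip_force: 0.0
```

Request:
{"fn": "carry_out", "kwargs": {
  "moves": [
    {"x": -0.6, "y": 0, "z": -0.6, "turn": 0},
    {"x": -0.6, "y": 0, "z": -0.6, "turn": 0},
    {"x": -0.6, "y": 0, "z": -0.6, "turn": 0},
    {"x": -0.6, "y": 0, "z": -0.6, "turn": 0},
    {"x": -0.6, "y": 0, "z": -0.6, "turn": 0},
    {"x": -0.6, "y": 0, "z": -0.6, "turn": 0},
    {"x": -0.5, "y": 0, "z": -0.4, "turn": 0},
    {"x": 0, "y": 0, "z": 0, "turn": 0}
  ]
}}

```text
t: 75.65
tool_pos: [0.4599, 0.1265, 0.4506]
tool_rot: [2.279, 2.16, 0.004]
contact_force: [0.3, 0.1, 0.1]
opening: 0.0551
grip_force: 0.0
```

Request:
{"fn": "carry_out", "kwargs": {
  "moves": [
    {"x": 0, "y": 0, "z": 0, "turn": 0},
    {"x": 0, "y": 0, "z": 0, "turn": 0},
    {"x": 0, "y": 0, "z": 0, "turn": 0},
    {"x": 0, "y": 0, "z": 0, "turn": 0},
    {"x": 0, "y": 0, "z": 0, "turn": 0},
    {"x": 0, "y": 0, "z": 0, "turn": 0},
    {"x": 0, "y": 0, "z": 0, "turn": 0},
    {"x": 0, "y": 0, "z": 0, "turn": 0}
  ]
}}

```text
t: 76.45
tool_pos: [0.4596, 0.1282, 0.4486]
tool_rot: [2.277, 2.164, 0.0]
contact_force: [0.1, -0.1, 0.3]
opening: 0.0548
grip_force: 0.0
```

```bash
python3 - <<'E'
from h import *
o=ctrl.get_obs(); print(go((.47,.128,.449),1.514),o['t'],o['contact_force'])
im=snap('wrist','w20.png')
marks('wrist',['shield','knob','hook_1','paddle_a_mid','hung_1_mid'])
for c,f in (('side','side0.png'),('scene','scene0.png')):
    marks(c,['paddle_a_mid','shield','hook_1'])
    n=snap(c,c+'9.png')[:,:,::-1]; ref=cv2.imread('pics/'+f); d=cv2.absdiff(n,ref).max(2)
    p=proj(c,[*(A+.122*s),.125]).astype(int); print(c,'shield patch diff',d[p[1]-15:p[1]+15,p[0]-8:p[0]+8].mean())
    # shield outline shift: match the shield template from the start
    t=ref[p[1]-50:p[1]+45,p[0]-30:p[0]+25]; w=n[p[1]-60:p[1]+55,p[0]-40:p[0]+35]; _,v,_,l=cv2.minMaxLoc(cv2.matchTemplate(np.ascontiguousarray(w),t,cv2.TM_CCOEFF_NORMED)); print('match',v,l,'(10,10)=same')
E
```

```text
('tcp', array([0.4596, 0.1282, 0.4486]), 'yaw', np.float64(1.52), 'tilt', np.float64(0.0), 'units', array([ 0.01,  0.42, -0.02]), 'turn', np.float64(0.006)) 76.45 [ 0.09535394 -0.07295153  0.31584514]
wrist knob [328.  70.] 0.84 [0.466  0.2376]
wrist hook_1 [257. 121.] 0.86 [0.3885 0.1912]
wrist hook_1 [402. 126.] 0.71 [0.5428 0.1788]
wrist paddle_a_mid [246. 131.] 0.73 [0.375  0.1816]
wrist hung_1_mid [284. 265.] 0.44 [0.404  0.0255]
side paddle_a_mid [328. 233.] 0.61 [0.3764 0.1826]
side paddle_a_mid [224. 319.] 0.55 [ 0.5425 -0.2194]
side shield [326. 251.] 0.84 [0.4488 0.1131]
side hook_1 [392. 231.] 0.74 [0.4702 0.3264]
side hook_1 [336. 238.] 0.63 [0.4139 0.1779]
side hook_1 [373. 256.] 0.61 [0.5353 0.1877]
side hook_1 [395. 246.] 0.56 [0.5343 0.2684]
side shield patch diff 5.177083333333333
match 0.8740190267562866 (10, 10) (10,10)=same
scene paddle_a_mid [300. 206.] 0.67 [0.3751 0.1858]
scene shield [317. 236.] 0.88 [0.4601 0.1154]
scene hook_1 [328. 189.] 0.91 [0.4027 0.2779]
scene hook_1 [360. 187.] 0.83 [0.4693 0.3237]
scene hook_1 [344. 243.] 0.24 [0.5243 0.124 ]
scene shield patch diff 7.658333333333333
match 0.7227751016616821 (10, 10) (10,10)=same
```

The shield is back in place: template shift is 0 in both cameras. The paddle on hook 5 reads about 15 mm from its hook point in all three views. The extra side mark at (224,319) is the powder jar, which was marked at (226,320) at the start. Last, I'll check the rear hooks.

```bash
python3 - <<'E'
from h import *
o=ctrl.get_obs()
for c in ('scene','side'):
    n=cv2.imread(f'pics/{c}9.png').astype(int); r=cv2.imread(f'pics/{c}0.png').astype(int)
    for k in (1,2,3,4,5):
        a=1.52+np.pi+k*np.pi/3; u=np.array([np.cos(a),np.sin(a)]); v=np.array([-u[1],u[0]])
        for nm,dz in (('plate',-.035),('tab',.055)):
            L=[]
            for t in (-.006,0,.006):
                p=np.round(proj(c,[*(A+.096*u+v*t),.124+dz])).astype(int); L.append((r[p[1],p[0]].mean().round(),n[p[1],p[0]].mean().round()))
            print(c,k,nm,'before/after',[tuple(map(int,x)) for x in L])
    ctrl.get_image(c); print([(np.round(q['rect']).tolist(),round(q['confidence'],2)) for q in ctrl.look_for(c,'hung_2_mid')+ctrl.look_for(c,'paddle_a_mid')])
E
```

```text
scene 1 plate before/after [(94, 89), (93, 92), (94, 90)]
scene 1 tab before/after [(240, 233), (237, 236), (246, 242)]
scene 2 plate before/after [(93, 126), (97, 119), (90, 128)]
scene 2 tab before/after [(235, 243), (209, 206), (160, 123)]
scene 3 plate before/after [(245, 239), (243, 238), (211, 203)]
scene 3 tab before/after [(245, 240), (245, 240), (245, 239)]
scene 4 plate before/after [(252, 135), (252, 143), (252, 146)]
scene 4 tab before/after [(195, 142), (152, 141), (154, 144)]
scene 5 plate before/after [(147, 139), (145, 141), (147, 142)]
scene 5 tab before/after [(208, 191), (238, 226), (211, 133)]
[([293.0, 188.0, 7.0, 49.0], 0.67), ([184.0, 355.0, 27.0, 42.0], 0.61)]
side 1 plate before/after [(118, 116), (98, 95), (98, 95)]
side 1 tab before/after [(147, 143), (121, 117), (110, 107)]
side 2 plate before/after [(162, 146), (163, 140), (167, 140)]
side 2 tab before/after [(123, 166), (122, 167), (122, 146)]
side 3 plate before/after [(155, 152), (145, 139), (152, 149)]
side 3 tab before/after [(239, 237), (245, 243), (237, 235)]
side 4 plate before/after [(170, 165), (132, 129), (116, 113)]
side 4 tab before/after [(133, 148), (139, 170), (147, 170)]
side 5 plate before/after [(157, 152), (157, 152), (157, 152)]
side 5 tab before/after [(251, 150), (251, 150), (251, 150)]
[([329.0, 204.0, 4.0, 22.0], 0.41)]
```

Hooks 2, 4 and 5 now show a plate and tab where there were none. Hook 3 is unchanged, and hook 1 is still free. Handing in.

```bash
python3 -c "
from station import ctrl
print(ctrl.get_obs()['t'],ctrl.finish_job())"
```

```text
the job is handed in; nothing more can be done
77.6 None
```

I hung the three finished paddles I found on hooks 5, 4 and 2, turned the carousel back until the shield filled the slot, and handed the job in at 77.6 s; my last camera checks agreed with this, but the hand-in returned no verdict.

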